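# Tidy the robot-building table

## Task

Tidy up after the robot-building lesson: stand every toppled screw canister back on its foot in the long metal tray without knocking over those already standing, and pack all the electronics modules into the shallow cardboard carton so that every one lies flat on its floor, terminal block up. Leave the tape, the screwdriver and the mug where they are.

Things in the scene. Friction and masses are not known exactly. Their poses are not given: they have to be found in the camera images.
- lane: Shallow aluminium tray, fixed to the table, 128 x 710 mm outside, floor 4 mm thick, rims 14 mm high and 4 mm thick (inside 120 x 702 mm). Origin: centre of its underside on the table; own y runs along the tray, own x across it (roughly away from the robot).
- can1_mid (a point): Toppled screw canister lying across the tray (one of four may be absent): white round body 44 mm in diameter, 72 mm long, and a black cap 34 mm in diameter, 18 mm long; 90 mm in all, about 90 g, balance point 40 mm from the foot. Point: its centre, on the axis, 45 mm from the foot. Own x axis: along it from foot to cap (at the start the cap points roughly away from the robot).
- can2_mid (a point): Toppled screw canister lying across the tray (one of four may be absent): white round body 44 mm in diameter, 72 mm long, and a black cap 34 mm in diameter, 18 mm long; 90 mm in all, about 90 g, balance point 40 mm from the foot. Point: its centre, on the axis, 45 mm from the foot. Own x axis: along it from foot to cap (at the start the cap points roughly away from the robot).
- can3_mid (a point): Toppled screw canister lying across the tray (one of four may be absent): white round body 44 mm in diameter, 72 mm long, and a black cap 34 mm in diameter, 18 mm long; 90 mm in all, about 90 g, balance point 40 mm from the foot. Point: its centre, on the axis, 45 mm from the foot. Own x axis: along it from foot to cap (at the start the cap points roughly away from the robot).
- can4_mid (a point): Toppled screw canister lying across the tray (one of four may be absent): white round body 44 mm in diameter, 72 mm long, and a black cap 34 mm in diameter, 18 mm long; 90 mm in all, about 90 g, balance point 40 mm from the foot. Point: its centre, on the axis, 45 mm from the foot. Own x axis: along it from foot to cap (at the start the cap points roughly away from the robot).
- stand1_mid (a point): Canister of the same kind that already stands in the tray, cap up. Point: its centre, 45 mm above its foot; own z axis runs from foot to cap.
- stand2_mid (a point): Canister of the same kind that already stands in the tray, cap up. Point: its centre, 45 mm above its foot; own z axis runs from foot to cap.
- carton: Shallow open cardboard carton, fixed, 134 mm along own x, 206 mm along own y, 34 mm high; walls and floor 4 mm thick (inside 126 x 198 mm). Origin: centre of its underside on the table. All five modules fit flat in one layer, in three strips across it: mod_a alone, mod_b with mod_c, mod_d with mod_e, with gaps of 4 to 6 mm. (The thin flap at its +y end is only for looks.)
- mod_a_mid (a point): Electronics module (one of five; one may be absent): grey plastic housing 114 mm along its own x, 50 mm along its own y, 24 mm high, with a black terminal block on the middle of its top, 18 mm along x, 24 mm along y, 26 mm high, to pick it up by; 50 mm high in all. Point: in the middle of the module, 25 mm above its underside (1 mm above the housing's top). Own z points up.
- mod_b_mid (a point): Electronics module (one of five; one may be absent): grey plastic housing 72 mm along its own x, 60 mm along its own y, 24 mm high, with a black terminal block on the middle of its top, 18 mm along x, 24 mm along y, 26 mm high, to pick it up by; 50 mm high in all. Point: in the middle of the module, 25 mm above its underside (1 mm above the housing's top). Own z points up.
- mod_c_mid (a point): Electronics module (one of five; one may be absent): grey plastic housing 60 mm along its own x, 40 mm along its own y, 24 mm high, with a black terminal block on the middle of its top, 18 mm along x, 24 mm along y, 26 mm high, to pick it up by; 50 mm high in all. Point: in the middle of the module, 25 mm above its underside (1 mm above the housing's top). Own z points up.
- mod_d_mid (a point): Electronics module (one of five; one may be absent): grey plastic housing 70 mm along its own x, 50 mm along its own y, 24 mm high, with a black terminal block on the middle of its top, 18 mm along x, 24 mm along y, 26 mm high, to pick it up by; 50 mm high in all. Point: in the middle of the module, 25 mm above its underside (1 mm above the housing's top). Own z points up.
- mod_e_mid (a point): Electronics module (one of five; one may be absent): grey plastic housing 70 mm along its own x, 62 mm along its own y, 24 mm high, with a black terminal block on the middle of its top, 18 mm along x, 24 mm along y, 26 mm high, to pick it up by; 50 mm high in all. Point: in the middle of the module, 25 mm above its underside (1 mm above the housing's top). Own z points up.
- tape_mid (a point): Roll of clear tape lying flat beyond the modules, 52 mm in diameter, 20 mm high; bystander. Point: its centre.
- screwdriver_mid (a point): Screwdriver 160 mm long lying beyond the carton; bystander. Point: its body's origin, on the table under the screwdriver.
- mug_mid (a point): White mug, 76 mm in diameter, 85 mm high, at the right; bystander. Point: its middle, 42 mm up.
Things that resemble listed ones, but are neither listed nor needed, are in the scene too. Leave any green or pink look-alike of the part that bears can4_mid alone.

How it is judged:
By the outcome, as a careful person would: the job done as asked, in the order asked, and still so for the second after the job is handed in, with the robot touching nothing.
Of can1, can2, can3, can4 only 3 to 4 are there at a start; the rules pass over those that are not, and their reading is None.
Of mod_a, mod_b, mod_c, mod_d, mod_e only 4 to 5 are there at a start; the rules pass over those that are not, and their reading is None.
At some moment in a run one of mod_a, mod_b, mod_c, mod_d, mod_e may be knocked a few centimetres aside while the robot is not near it.
It also fails if it takes over 210 s, if anything falls off the work surface, if the arm or the gripper's body presses on something with over 40 N, if the wrist force passes 120 N, or if a joint passes its speed limit or range.

## Robot

A 6-joint arm with a two-finger parallel gripper is mounted at the origin on the work surface. World frame = base frame: x ahead of the robot, y to its left, z up, the work surface at z = 0. Lengths are in m, angles in rad, forces in N, time in s.
With the tool pointing down it reaches from about 0.3 to 0.775 m from the base axis. Payload 14.6 kg.
Tool frame: the origin (TCP) lies on the centre line of the jaws, within the pads' length; the fingertips stand 19 mm ahead of it and the grasp point (between the pads) is the TCP; y points along the fingers, x is the direction in which the jaws open and shut, and the axes are right-handed (so a half turn about y gives the same grasp; the last joint's range is limited). The gripper opens to 94 mm and grips with 3 to 60 N. Pads are 16 mm wide; open, the fingers measure 119 mm over their backs; the gripper's body (75 mm by 177 mm) begins 78 mm behind the grasp point.
Start: joints at [1.092, 0.3, 1.521, -0, 1.321, -0.067], TCP at [0.22, 0.504, 0.224] pointing down, gripper open.
Joint ranges: [-3.03, 3.03], [-0.79, 2.21], [0.23, 2.52], [-1.04, 4.18], [0, 3.07], [-2.55, 2.55]. Speed limits (rad/s): [2.22, 2.22, 2.57, 3.14, 3.14, 3.14].

## Interface

Orientations are given as [roll, pitch, yaw] about the fixed x, y, z axes, in that order (R = Rz(yaw) Ry(pitch) Rx(roll)).
In Python, from station import ctrl, optics gives the robot as it stands.
- The arm moves only by the tool jog_arm, never from a script. Its argument "targets" is a list of rows, each a list of 3 entries, a list of its own where there are three numbers: the finger opening in cm, from 0 to 9.4, then the shift along the tool's x, y, z in cm, then the turn about the tool's y in rad. A call has 1 to 10 rows; each row is the pose to reach, as a shift and turn from the pose commanded when the call began, along the tool's axes at that moment; what a row does not reach only later rows make up. A row lasts 1/10 s, in which the tool goes at most 50 mm and 8.59 degrees, less where a joint would pass 70% of its speed; a pose out of reach is approached as far as the arm can. A call with a gripper value outside its range is refused whole. The fingers move at their own pace and stop on an object; "grip_force" is the grip in N (left out, the last holds). Time passes only in rows, so rows that repeat a pose let the fingers close. It gives the time, the measured TCP pose, the force and the opening at its end, in the units of the state.
- ctrl.get_obs(): the state, without advancing time (a new reading comes with each control period).
- optics.camera(name): name is "scene" or "top" or "wrist"; returns a dict with "img" (400x640x3 uint8, red, green, blue), "range_z" (400x640 float32, m along the optical axis (not along the pixel's ray), 0 where there is no reading), "camera_matrix" (3x3 intrinsics, pixels), "k1" (the pictures are not rectified: a ray, as slopes to the right and down, at radius r is drawn at 1 + k1 r^2 times it, then the intrinsics apply), "world_to_cam" (4x4, takes a point from world to camera coordinates); the wrist camera has in their place "mount" (4x4, takes a point from camera to tool coordinates, whose origin is the TCP and whose axes are the tool frame's). Camera axes: x right, y up, looking along -z (the intrinsics and any distortion apply to the point x, -y, -z); pixel columns grow to the right and rows downward; lengths in m; the calibration is good to about 2 mm. A picture is of the moment at which its call begins: read the wrist's pose just before it.
- ctrl.hand_in(): hands the job in, once; it reports no verdict.
The state is a dict: "time_s": time; "qpos": joint angles; "joint_vel": joint speeds; "tau": joint torques, N m; "ee_pos": TCP position; "eef_rot": TCP orientation; "force": force on the tool from outside, world axes, zero at the start; "moment": the same for the moment, N m; "grip_width": finger opening in m.
Only numpy, scipy, OpenCV 4.12 (cv2) and the standard library are available. Lean on these libraries where they do the work, as an engineer would, in place of code of your own. Each camera call takes 0.05 s, during which the arm holds its last target. There are 200 camera calls.

## Working session

There is one attempt and no reset: what is moved stays moved. The work goes in short steps, Python scripts to look and compute and a tool call to move; the robot and the scene stay as the last step left them, time stands still between calls to the robot, and variables do not carry over. Pictures are saved under pics/ and viewed, about 12 in all and at most 16, crops included, and the job is handed in when it is done.

Besides the shell and the picture viewer there is one more tool, called after "Request:" by a JSON object that holds its "name" and its "arguments". jog_arm: Moves the arm, as the interface text tells. Its arguments: {"type":"object","properties":{"targets":{"type":"array","items":{"type":"array"}},"grip_force":{"type":"number"}},"required":["targets"]}

```bash
ls; mkdir -p pics; cat > h.py <<'E'
import numpy as np, cv2
from scipy.spatial.transform import Rotation as R
from station import ctrl, optics
def tcp():
    o=ctrl.get_obs(); T=np.eye(4); T[:3,:3]=R.from_euler('xyz',o['eef_rot']).as_matrix(); T[:3,3]=o['ee_pos']; return T,o
def shot(name,save=None):
    T,o=tcp(); c=optics.camera(name)
    c['c2w']=T@np.array(c['mount']) if name=='wrist' else np.linalg.inv(np.array(c['world_to_cam']))
    if save: cv2.imwrite('pics/'+save+'.png',c['img'][:,:,::-1])
    return c
def slopes(c,uv):
    K=np.array(c['camera_matrix']); k=c['k1']
    uv=np.atleast_2d(np.asarray(uv,float)); p=np.c_[(uv[:,0]-K[0,2])/K[0,0],(uv[:,1]-K[1,2])/K[1,1]]
    q=p.copy()
    for _ in range(20): q=p/(1+k*(q**2).sum(1,keepdims=True))
    return q
def plane(c,uv,z):
    q=slopes(c,uv); d=np.c_[q[:,0],-q[:,1],-np.ones(len(q))]@c['c2w'][:3,:3].T; o=c['c2w'][:3,3]
    return o+d*((z-o[2])/d[:,2])[:,None]
def cloud(c):
    vv,uu=np.mgrid[0:400,0:640]; q=slopes(c,np.c_[uu.ravel(),vv.ravel()]); r=c['range_z'].ravel()
    P=np.c_[q[:,0]*r,-q[:,1]*r,-r]@c['c2w'][:3,:3].T+c['c2w'][:3,3]; P[r==0]=np.nan
    return P.reshape(400,640,3)
E
python3 - <<'E'
from h import *
print(ctrl.get_obs())
for n in ('scene','top','wrist'):
    c=shot(n,n+'0'); print(n,c['camera_matrix'],c['k1']); print(np.round(c['c2w'],3))
E
```

```text
pics
{'time_s': 0.0, 'qpos': array([ 1.09239520e+00,  3.00474977e-01,  1.52158418e+00,  2.16195020e-05,
        1.32072416e+00, -6.66043984e-02]), 'joint_vel': array([-0.00109769, -0.00080439,  0.00205883, -0.00161737, -0.00078661,
        0.00075162]), 'tau': array([-1.25514340e-03, -5.31795502e+01, -3.52747858e+01,  7.07269949e-02,
        2.42416654e-02, -9.89131900e-05]), 'ee_pos': array([0.22002665, 0.50380093, 0.22388289]), 'eef_rot': array([-1.57069619e+00,  1.18663304e-03,  1.15899430e+00]), 'force': array([-0.42744051,  0.15784989, -0.97879981]), 'moment': array([ 0.0125469 , -0.02736884,  0.00889596]), 'grip_width': 0.09413265016885017}
scene [[377.90366952   0.         319.48449347]
 [  0.         377.90366952 199.04549725]
 [  0.           0.           1.        ]] -0.02570373872813801
[[-0.477 -0.634  0.608  1.118]
 [ 0.879 -0.345  0.329  0.196]
 [ 0.002  0.692  0.722  0.735]
 [ 0.     0.     0.     1.   ]]
top [[362.61947471   0.         320.25322816]
 [  0.         362.61947471 196.79455964]
 [  0.           0.           1.        ]] 0.016119539369093352
[[ 0.029  0.976 -0.216  0.302]
 [-1.     0.03  -0.002 -0.116]
 [ 0.005  0.216  0.976  1.137]
 [ 0.     0.     0.     1.   ]]
wrist [[323.67044266   0.         313.48661501]
 [  0.         323.67044266 203.24925021]
 [  0.           0.           1.        ]] 0.001635922584428076
[[ 0.4   -0.878 -0.261  0.144]
 [ 0.916  0.384  0.115  0.537]
 [-0.001 -0.285  0.958  0.384]
 [ 0.     0.     0.     1.   ]]
```

View pics/top0.png

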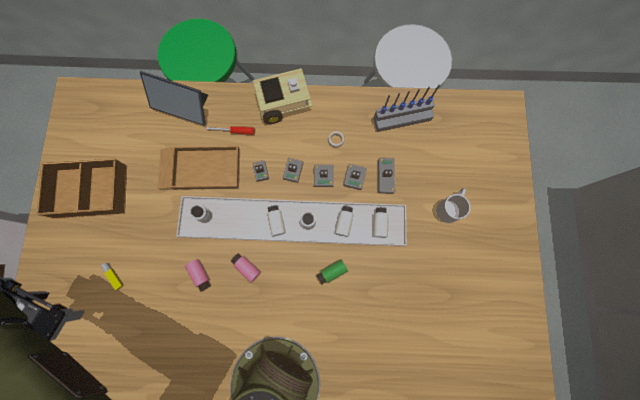

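View pics/scene0.png

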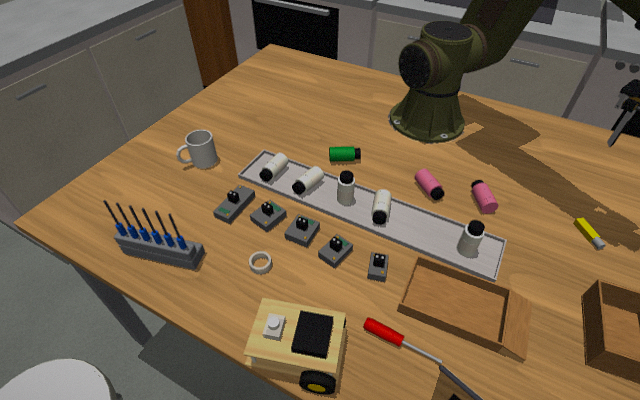

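```bash
python3 - <<'E'
from h import *
c=shot('top'); P=cloud(c); z=P[...,2]; im=c['img'].astype(int); hsv=cv2.cvtColor(c['img'],cv2.COLOR_RGB2HSV)
print('table z med',np.nanmedian(z[300:330,350:500]))
def rects(m,zz,amin=40,roi=(130,255,0,420)):
    m=m.astype(np.uint8).copy(); k=np.zeros_like(m); k[roi[0]:roi[1],roi[2]:roi[3]]=1; m*=k
    for cn in cv2.findContours(m,cv2.RETR_EXTERNAL,cv2.CHAIN_APPROX_NONE)[0]:
        if cv2.contourArea(cn)<amin: continue
        W=plane(c,cn[:,0],zz)[:,:2].astype(np.float32)*1000
        r=cv2.minAreaRect(W); u,v=cn[:,0].mean(0); print(np.round([u,v]),'ctr',np.round(r[0],0),'size',np.round(r[1],0),'ang',round(r[2],1))
print('modules'); rects((z>.012)&(z<.035)&(hsv[...,1]<80),.024,60,(150,195,240,420))
print('high in tray'); rects((z>.022)&(z<.12),.026,60,(195,250,170,420))
print('white in tray'); rects((z>.03)&(z<.12)&(im.min(2)>140),.048,30,(195,250,170,420))
print('tray'); rects((hsv[...,1]<60)&(im.min(2)>90),.014,2000,(190,255,160,420))
m=(z>.024)&(z<.042); print('carton'); rects(m,.034,20,(140,195,155,245))
E
```

```text
table z med -0.000826094253842391
modules
[323. 175.] ctr [ 618. -122.] size [69. 61.] ang 1.8
[355. 176.] ctr [ 619. -222.] size [60. 74.] ang 78.6
[260. 170.] ctr [629.  81.] size [62. 39.] ang 15.5
[386. 175.] ctr [ 626. -322.] size [113.  51.] ang 1.5
[293. 169.] ctr [635. -23.] size [50. 72.] ang 78.2
high in tray
[308. 220.] ctr [473. -78.] size [50. 43.] ang 1.9
[381. 222.] ctr [ 475. -302.] size [40. 91.] ang 89.8
[345. 221.] ctr [ 476. -191.] size [44. 93.] ang 78.7
[276. 220.] ctr [472.  22.] size [94. 44.] ang 15.4
[200. 213.] ctr [486. 256.] size [68. 45.] ang 65.6
white in tray
[381. 224.] ctr [ 464. -300.] size [36. 72.] ang 89.4
[345. 223.] ctr [ 465. -189.] size [39. 72.] ang 78.2
[276. 221.] ctr [461.  18.] size [72. 41.] ang 15.8
[200. 213.] ctr [484. 251.] size [34. 46.] ang 57.2
tray
[292. 221.] ctr [472. -28.] size [711. 131.] ang 89.4
carton
[199. 166.] ctr [633. 265.] size [135. 232.] ang 1.9
```

Request:
{"name": "jog_arm", "arguments": {"targets": [[9.4,[-32.6,0,-43.7],-0.68],[9.4,[-32.6,0,-43.7],-0.68],[9.4,[-32.6,0,-43.7],-0.68],[9.4,[-32.6,0,-43.7],-0.68],[9.4,[-32.6,0,-43.7],-0.68],[9.4,[-32.6,0,-43.7],-0.68],[9.4,[-32.6,0,-43.7],-0.68],[9.4,[-32.6,0,-43.7],-0.68],[9.4,[-32.6,0,-43.7],-0.68],[9.4,[-32.6,0,-43.7],-0.68]]}}

```text
time_s: 1.2
ee_pos: [0.4577, 0.0866, 0.2246]
eef_rot: [-1.571, 0.0, 1.839]
force: [1.2, 0.4, 0.5]
grip_width: 0.0939
```

Request:
{"name": "jog_arm", "arguments": {"targets": [[6.5,[-6.3,0,-1.6],0],[6.5,[-6.3,0,-1.6],0],[6.5,[-6.3,0,-1.6],0],[6.5,[-6.3,0,-1.6],0]]}}

```text
time_s: 1.6
ee_pos: [0.4888, 0.0329, 0.2243]
eef_rot: [-1.57, -0.0, 1.839]
force: [-0.0, -0.3, -0.0]
grip_width: 0.0667
```

```bash
cat >> h.py <<'E'
def can(c,near,zlo=.010,rad=70):
    """lying canister near (x,y) mm: axis & centre from wrist cloud; white body / black cap"""
    P=cloud(c)*1000; im=c['img'].astype(int)
    m=(np.hypot(P[...,0]-near[0],P[...,1]-near[1])<rad)&(P[...,2]>zlo*1000)&(P[...,2]<60)
    m=cv2.morphologyEx(m.astype(np.uint8),cv2.MORPH_OPEN,np.ones((5,5)))
    n,l,s,ce=cv2.connectedComponentsWithStats(m); 
    Q=P[l==1+np.argmax(s[1:,4])]
    r=cv2.minAreaRect(Q[:,:2].astype(np.float32)); a=r[2] if r[1][0]>r[1][1] else r[2]-90
    return np.round(r[0],1),np.round(r[1],1),round(a,1),np.round(np.percentile(Q[:,2],[2,50,99]),1)
def plan(*wps,start=None):
    """waypoints x,y,z mm, yaw rad -> shifts cm and turn rel. to start"""
    T,o=tcp()
    s=start or (*(o['ee_pos']*1000),o['eef_rot'][2]); c,sn=np.cos(s[3]),np.sin(s[3])
    for w in wps:
        d=np.array(w[:3])-s[:3]; t=-(w[3]-s[3]); t=(t+np.pi)%(2*np.pi)-np.pi
        print([round(v,2) for v in ((d[0]*c+d[1]*sn)/10,-d[2]/10,(-d[0]*sn+d[1]*c)/10)],round(t,3),'rows',int(np.ceil(max(np.linalg.norm(d)/50,abs(t)/.15))))
E
python3 - <<'E'
from h import *
c=shot('wrist','w1'); T,o=tcp(); print(o['ee_pos'],o['eef_rot'],o['joint_vel'].max())
print(can(c,(472,22)))
E
```

```text
[0.488709   0.03330871 0.22443625] [-1.57057304e+00 -2.80761838e-04  1.83999117e+00] 0.010235556970151815
(array([470.9,  22.8]), array([90. , 44.2]), 15.7, array([28.2, 44.4, 49.3]))
```

View pics/w1.png

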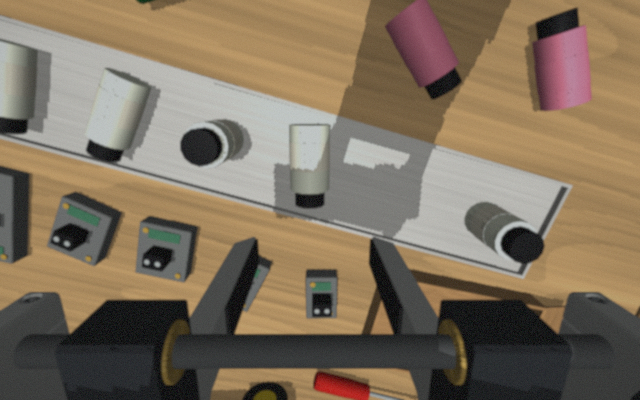

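Request:
{"name": "jog_arm", "arguments": {"targets": [[6.5,[-0.5,5,-1.6],0],[6.5,[-0.5,10,-1.6],0],[6.5,[-0.5,14,-1.6],0],[6.5,[-0.5,17,-1.6],0],[6.5,[-0.5,18.6,-1.6],0],[6.5,[-0.5,19.6,-1.6],0],[6.5,[-0.5,19.6,-1.6],0]], "grip_force": 4}}

```text
time_s: 2.35
ee_pos: [0.5054, 0.0326, 0.0279]
eef_rot: [-1.57, -0.0, 1.84]
force: [0.7, -0.0, 0.4]
grip_width: 0.0646
```

Request:
{"name": "jog_arm", "arguments": {"targets": [[2,[0,0,0],0],[2,[0,0,0],0],[2,[0,0,0],0],[2,[0,0,0],0],[2,[0,0,0],0],[2,[0,0,0],0],[2,[0,0,0],0],[2,[0,0,0],0]]}}

```text
time_s: 3.15
ee_pos: [0.5063, 0.0316, 0.0287]
eef_rot: [-1.571, 0.0, 1.839]
force: [1.3, 0.7, 3.8]
grip_width: 0.0336
```

Request:
{"name": "jog_arm", "arguments": {"targets": [[2,[0,-0.7,0],0],[2,[0,-1.4,0.1],0],[2,[0,-2.1,0.3],0],[2,[0,-2.8,0.5],0],[2,[0,-3.5,0.8],0],[2,[0,-4.2,1.1],0],[2,[0,-4.9,1.5],0],[2,[0,-5.4,2.0],0],[2,[0,-5.8,2.5],0],[2,[0,-6.1,3.0],0]]}}

```text
time_s: 4.15
ee_pos: [0.4766, 0.0235, 0.0898]
eef_rot: [-1.571, 0.0, 1.839]
force: [-0.8, 0.1, -1.1]
grip_width: 0.0339
```

```bash
python3 - <<'E'
from h import *
T,o=tcp(); print(o['ee_pos'],o['force'],o['grip_width'])
a=shot('scene')['img'][110:310,280:520]; b=shot('top')['img'][160:260,200:400]
cv2.imwrite('pics/p1.png',np.hstack([cv2.resize(a,None,fx=1.66,fy=1.66),cv2.resize(b,(400,332))])[:,:,::-1])
E
```

```text
[0.47658698 0.02349257 0.08977921] [-0.77286739  0.14959056 -1.07222481] 0.0339267118551321
```

View pics/p1.png

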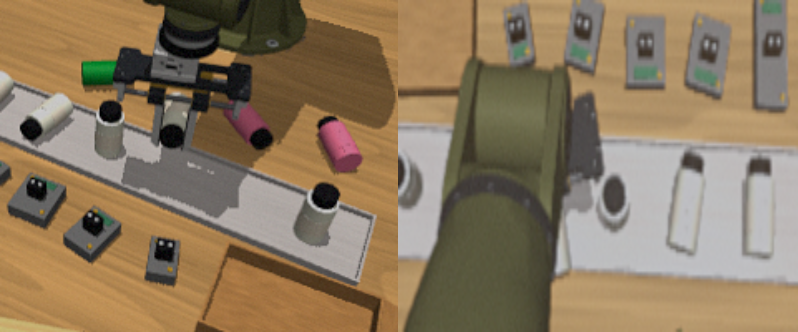

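Request:
{"name": "jog_arm", "arguments": {"targets": [[2,[0,1.5,-2.0],0],[2,[0,3,-3],0],[2,[0,4.5,-3.0],0],[2,[0,5.5,-3.0],0],[2,[0,6.1,-3.0],0],[2,[0,6.1,-3],0],[5.5,[0,6.1,-3.0],0],[5.5,[0,6.1,-3],0],[5.5,[0,6.1,-4.0],0],[5.5,[0,6.1,-4],0]], "grip_force": 3}}

```text
time_s: 5.25
ee_pos: [0.5161, 0.0346, 0.0286]
eef_rot: [-1.57, -0.0, 1.839]
force: [-1.4, 2.1, 2.0]
grip_width: 0.0552
```

Request:
{"name": "jog_arm", "arguments": {"targets": [[2,[0,0,0],0],[2,[0,0,0],0],[2,[0,0,0],0],[2,[0,0,0],0],[2,[0,0,0],0],[2,[0,-0.3,0],0],[2,[0,-3,0],0],[2,[0,-7,0],0],[2,[0,-7,0],0],[2,[0,-7,0],0]]}}

```text
time_s: 6.25
ee_pos: [0.5158, 0.0342, 0.099]
eef_rot: [-1.572, 0.0, 1.839]
force: [-0.7, -0.8, -1.1]
grip_width: 0.0335
```

```bash
cat >> h.py <<'E'
def canup(near,half=60):
    """axis of can near the TCP from scene-camera depth: PCA of points z 12..130"""
    c=shot('scene'); P=cloud(c)*1000; im=c['img'].astype(int)
    m=(abs(P[...,0]-near[0])<half+30)&(abs(P[...,1]-near[1])<half)&(P[...,2]>12)&(im.min(2)>110)
    m=cv2.morphologyEx(m.astype(np.uint8),cv2.MORPH_OPEN,np.ones((2,2)))
    n,l,s,ce=cv2.connectedComponentsWithStats(m)
    for i in range(1,n):
        if s[i,4]>60:
            Q=P[l==i]; print('white blob px',np.round(ce[i]),'n',s[i,4],'min',np.round(Q.min(0)),'max',np.round(Q.max(0)),'mean',np.round(Q.mean(0)))
    return c
E
python3 - <<'E'
from h import *
T,o=tcp(); print(o['ee_pos'],o['force'],o['grip_width'])
c=canup(o['ee_pos']*1000)
cv2.imwrite('pics/p2.png',cv2.resize(c['img'][100:280,300:480],(540,540))[:,:,::-1])
E
```

```text
[0.51578928 0.03420438 0.09897743] [-0.66669095 -0.78924136 -1.05224164] 0.03352888183787167
```

View pics/p2.png

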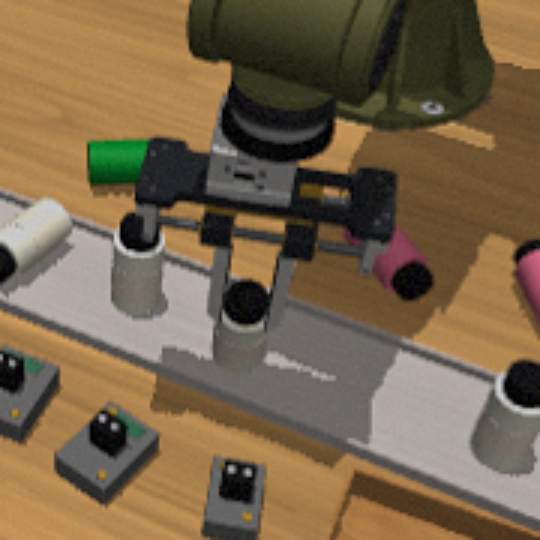

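Request:
{"name": "jog_arm", "arguments": {"targets": [[2,[0,0,1.5],0],[2,[0,0.3,1.5],0],[2,[0,0.6,1.7],0],[2,[0,0.7,2.1],0],[2,[0,0.7,2.5],0],[2,[0,0.7,2.9],0],[2,[0,0.7,3.3],0],[2,[0,0.7,3.6],0],[2,[0,0.7,3.6],0],[2,[0,0.7,3.6],0]]}}

```text
time_s: 7.3
ee_pos: [0.4861, 0.0255, 0.0958]
eef_rot: [-1.585, 0.002, 1.839]
force: [10.9, 8.0, 39.1]
grip_width: 0.0336
```

```bash
python3 - <<'E'
from h import *
T,o=tcp(); print(o['ee_pos'],o['force'],o['grip_width'])
c=shot('scene'); P=cloud(c)*1000; im=c['img'].astype(int); p=o['ee_pos']*1000
m=(abs(P[...,0]-p[0])<60)&(abs(P[...,1]-p[1])<40)&(P[...,2]>8)&(P[...,2]<72)&(im.min(2)>70)
Q=P[m]
for lo in range(8,72,8):
    q=Q[(Q[:,2]>=lo)&(Q[:,2]<lo+8)]
    if len(q)>5: print(lo,len(q),np.round(q.mean(0)),np.round(q[:,1].min()),np.round(q[:,1].max()))
E
```

```text
[0.48614015 0.02550385 0.09578697] [10.86205062  7.9546841  39.13333681] 0.03358513403780734
8 128 [525.  27.  12.] -14.0 65.0
16 33 [498.  33.  20.] 12.0 47.0
24 39 [498.  30.  28.] 11.0 48.0
32 38 [495.  33.  36.] 9.0 47.0
40 41 [496.  28.  44.] 4.0 47.0
48 43 [496.  33.  52.] 9.0 47.0
56 40 [496.  30.  60.] 11.0 46.0
64 35 [496.  30.  68.] 10.0 47.0
```

Request:
{"name": "jog_arm", "arguments": {"targets": [[2,[0,-0.2,0],0],[2,[0,-0.35,0],0],[2,[0,-0.35,0],0]]}}

```text
time_s: 7.65
ee_pos: [0.4836, 0.0251, 0.0969]
eef_rot: [-1.578, 0.001, 1.839]
force: [7.0, 3.5, 21.8]
grip_width: 0.0336
```

Request:
{"name": "jog_arm", "arguments": {"targets": [[2,[0,-0.15,0],0],[2,[0,-0.3,0],0],[2,[0,-0.3,0],0]]}}

```text
time_s: 7.95
ee_pos: [0.4816, 0.0248, 0.098]
eef_rot: [-1.572, 0.0, 1.839]
force: [2.7, 1.9, 8.5]
grip_width: 0.0331
```

Request:
{"name": "jog_arm", "arguments": {"targets": [[2,[0,-0.15,0],0],[4.5,[0,-0.15,0],0],[5.5,[0,-0.15,0],0],[5.5,[0,-0.15,0],0],[5.5,[0,-2,0],0],[5.5,[0,-5,0],0],[5.5,[0,-10,0],0],[5.5,[0,-14,0],0],[5.5,[0,-14,0],0]]}}

```text
time_s: 8.85
ee_pos: [0.4825, 0.0246, 0.2429]
eef_rot: [-1.579, 0.002, 1.839]
force: [0.6, -1.1, -0.8]
grip_width: 0.0553
```

```bash
python3 - <<'E'
from h import *
c=shot('wrist','w2'); T,o=tcp(); print(o['ee_pos'],o['eef_rot'][2],o['force'])
P=cloud(c)*1000; m=(P[...,2]>70)&(P[...,2]<115)&(P[...,0]<540)&(P[...,0]>400); print(np.round(np.nanmean(P[m&(P[...,1]>-20)&(P[...,1]<70)],axis=0)))
print(can(c,(476,-191)))
E
```

```text
[0.4815853  0.02465482 0.23979571] 1.8389560227455037 [ 0.5255153  -0.22935687 -1.28742262]
[474.  23.  88.]
(array([ 475.8, -189.6]), array([43.5, 90.2]), -11.6, array([21. , 43.4, 49.3]))
```

View pics/w2.png

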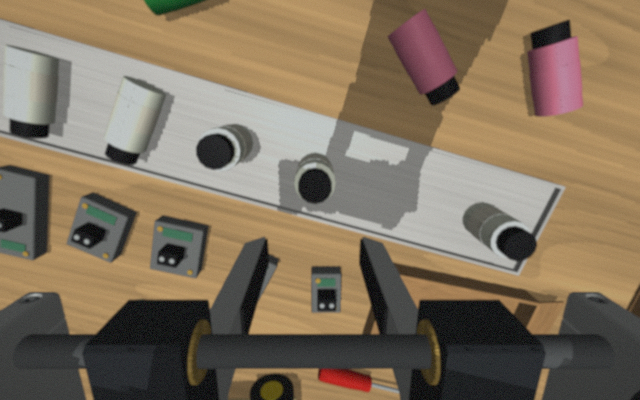

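```bash
python3 - <<'E'
from h import *
plan((520.4,-198.7,200,1.368),(520.4,-198.7,35,1.368))
E
```

```text
[np.float64(-22.57), np.float64(3.98), np.float64(2.18)] 0.471 rows 5
[np.float64(-22.57), np.float64(20.48), np.float64(2.18)] 0.471 rows 7
```

Request:
{"name": "jog_arm", "arguments": {"targets": [[5.5,[-22.6,4,2.2],0.471],[5.5,[-22.6,4,2.2],0.471],[5.5,[-22.6,4,2.2],0.471],[5.5,[-22.6,4,2.2],0.471],[5.5,[-22.6,4,2.2],0.471],[5.5,[-22.6,4,2.2],0.471],[5.5,[-22.6,4,2.2],0.471],[5.5,[-22.6,4,2.2],0.471]], "grip_force": 3}}

```text
time_s: 9.7
ee_pos: [0.5194, -0.1981, 0.1974]
eef_rot: [-1.57, -0.0, 1.369]
force: [0.3, 0.3, 0.7]
grip_width: 0.0552
```

```bash
python3 - <<'E'
from h import *
c=shot('wrist'); r=can(c,(476,-191)); print(r)
a=np.radians(r[2]); u=np.array([np.cos(a),np.sin(a)]); g=r[0]+45.5*u
T,o=tcp(); print(o['ee_pos'],g); plan((*g,35,np.pi/2+a))
E
```

```text
(array([ 475.8, -190.7]), array([43.9, 90. ]), -12.1, array([31.6, 44.6, 49.4]))
[ 0.51953547 -0.19799233  0.19776246] [ 520.28913727 -200.23764461]
[np.float64(-0.2), np.float64(16.28), np.float64(-0.12)] 0.01 rows 4
```

Request:
{"name": "jog_arm", "arguments": {"targets": [[5.5,[-0.2,5,-0.1],0.01],[5.5,[-0.2,10,-0.1],0.01],[5.5,[-0.2,14,-0.1],0.01],[5.5,[-0.2,15.5,-0.1],0.01],[5.5,[-0.2,16.3,-0.1],0.01],[5.5,[-0.2,16.3,-0.1],0.01],[2,[-0.2,16.3,-0.1],0.01],[2,[-0.2,16.3,-0.1],0.01],[2,[-0.2,16.3,-0.1],0.01],[2,[-0.2,16.3,-0.1],0.01]]}}

```text
time_s: 10.75
ee_pos: [0.5207, -0.2015, 0.0358]
eef_rot: [-1.573, 0.0, 1.358]
force: [2.1, -0.5, 2.4]
grip_width: 0.0338
```

Request:
{"name": "jog_arm", "arguments": {"targets": [[2,[0,0,0],0],[2,[0,0,0],0],[2,[0,0,0],0],[2,[0,-0.3,0],0],[2,[0,-3,0],0],[2,[0,-7.5,0],0],[2,[0,-7.5,0],0],[2,[0,-7.5,0],0]]}}

```text
time_s: 11.55
ee_pos: [0.5202, -0.2013, 0.1105]
eef_rot: [-1.572, 0.0, 1.358]
force: [-2.2, -0.3, 11.1]
grip_width: 0.0339
```

```bash
cat >> h.py <<'E'
def tilt():
    T,o=tcp(); print(np.round(o['ee_pos'],4),np.round(o['force'],1),round(o['grip_width'],4))
    c=shot('scene'); P=cloud(c)*1000; im=c['img'].astype(int); p=o['ee_pos']*1000
    m=(abs(P[...,0]-p[0])<75)&(abs(P[...,1]-p[1])<40)&(P[...,2]>16)&(P[...,2]<p[2]-28)&(im.min(2)>70)
    Q=P[m]
    for lo in range(16,90,12):
        q=Q[(Q[:,2]>=lo)&(Q[:,2]<lo+12)]
        if len(q)>8: print(lo,len(q),np.round(q.mean(0)),np.round(q.min(0)),np.round(q.max(0)))
    return c
E
python3 - <<'E'
from h import *
c=tilt(); cv2.imwrite('pics/p3.png',cv2.resize(c['img'][100:280,220:400],(540,540))[:,:,::-1])
E
```

```text
[ 0.5202 -0.2013  0.1105] [-2.2 -0.3 11.1] 0.0339
16 29 [ 583. -207.   24.] [ 548. -240.   22.] [ 595. -185.   28.]
28 58 [ 561. -197.   35.] [ 538. -225.   28.] [ 571. -183.   40.]
40 76 [ 558. -198.   46.] [ 535. -224.   40.] [ 569. -181.   52.]
52 87 [ 552. -196.   58.] [ 526. -221.   52.] [ 563. -180.   64.]
64 87 [ 546. -196.   70.] [ 521. -222.   64.] [ 557. -178.   76.]
76 50 [ 541. -194.   80.] [ 518. -217.   76.] [ 550. -179.   82.]
```

Request:
{"name": "jog_arm", "arguments": {"targets": [[2,[0,-1,0],0],[2,[0,-2,0],0],[2,[0,-2.5,1],0],[2,[0,-2.5,2],0],[2,[0,-2.5,3],0],[2,[0,-2.5,4.0],0],[2,[0,-2.5,5],0],[2,[0,-2.5,6],0],[2,[0,-2.5,6],0],[2,[0,-2.5,6],0]]}}

```text
time_s: 12.6
ee_pos: [0.4616, -0.1886, 0.1352]
eef_rot: [-1.571, 0.0, 1.358]
force: [-0.7, 0.5, -1.2]
grip_width: 0.0338
```

```bash
python3 - <<'E'
from h import *
c=tilt(); cv2.imwrite('pics/p4.png',cv2.resize(c['img'][100:280,220:400],(540,540))[:,:,::-1])
E
```

```text
[ 0.4616 -0.1886  0.1352] [-0.7  0.5 -1.2] 0.0338
40 46 [ 484. -180.   47.] [ 465. -203.   42.] [ 493. -166.   52.]
52 61 [ 483. -182.   58.] [ 461. -206.   52.] [ 491. -166.   64.]
64 64 [ 480. -180.   70.] [ 453. -206.   64.] [ 490. -164.   76.]
76 62 [ 479. -179.   82.] [ 455. -201.   76.] [ 488. -165.   88.]
88 71 [ 477. -180.   94.] [ 456. -204.   88.] [ 487. -164.  100.]
```

View pics/p4.png

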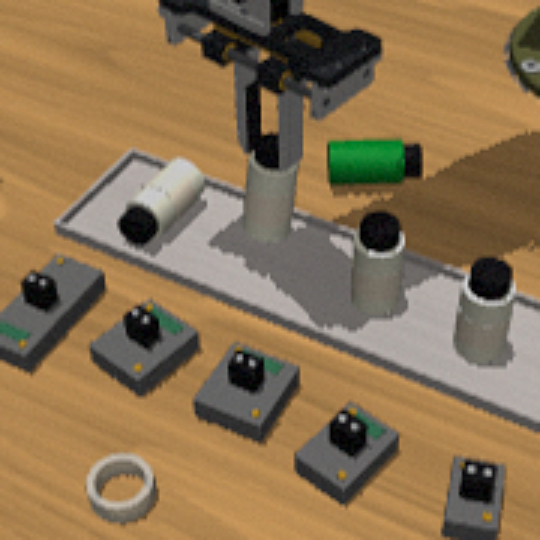

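Request:
{"name": "jog_arm", "arguments": {"targets": [[2,[0,0,-0.5],0],[2,[0,1,-1],0],[2,[0,2,-1],0],[2,[0,2.5,-1],0],[2,[0,2.7,-1],0],[2,[0,2.7,-1],0]]}}

```text
time_s: 13.25
ee_pos: [0.4711, -0.1906, 0.1075]
eef_rot: [-1.57, -0.0, 1.358]
force: [-0.1, -0.4, -0.3]
grip_width: 0.0337
```

Request:
{"name": "jog_arm", "arguments": {"targets": [[2,[0,0.15,0],0],[2,[0,0.15,0],0]]}}

```text
time_s: 13.45
ee_pos: [0.4713, -0.1907, 0.1066]
eef_rot: [-1.571, 0.0, 1.358]
force: [0.3, -0.5, -0.8]
grip_width: 0.0341
```

Request:
{"name": "jog_arm", "arguments": {"targets": [[2,[0,0.15,0],0],[2,[0,0.15,0],0]]}}

```text
time_s: 13.65
ee_pos: [0.4713, -0.1907, 0.1049]
eef_rot: [-1.571, 0.0, 1.358]
force: [0.4, -0.0, -0.3]
grip_width: 0.0338
```

Request:
{"name": "jog_arm", "arguments": {"targets": [[2,[0,0.15,0],0],[2,[0,0.15,0],0]]}}

```text
time_s: 13.85
ee_pos: [0.4712, -0.1907, 0.1033]
eef_rot: [-1.571, -0.0, 1.358]
force: [-0.2, -0.2, -1.6]
grip_width: 0.0339
```

Request:
{"name": "jog_arm", "arguments": {"targets": [[2,[0,0.15,0],0],[2,[0,0.15,0],0]]}}

```text
time_s: 14.05
ee_pos: [0.4716, -0.1908, 0.1022]
eef_rot: [-1.572, 0.0, 1.358]
force: [0.3, 0.0, 2.5]
grip_width: 0.0339
```

```bash
python3 - <<'E'
from h import *
c=tilt()
E
```

```text
[ 0.4716 -0.1908  0.1022] [0.3 0.  2.5] 0.0339
16 53 [ 495. -183.   22.] [ 475. -223.   16.] [ 536. -168.   28.]
28 60 [ 491. -183.   34.] [ 468. -209.   28.] [ 499. -167.   40.]
40 56 [ 490. -181.   46.] [ 471. -209.   40.] [ 498. -167.   52.]
52 63 [ 487. -181.   57.] [ 459. -204.   52.] [ 495. -166.   64.]
64 56 [ 485. -182.   69.] [ 462. -206.   64.] [ 493. -166.   74.]
```

Request:
{"name": "jog_arm", "arguments": {"targets": [[2,[0,0.1,-0.3],0],[2,[0,0.1,-0.6],0],[2,[0,0.1,-0.8],0],[2,[0,0.0,-0.9],0],[2,[0,0.0,-0.9],0]]}}

```text
time_s: 14.6
ee_pos: [0.4801, -0.1925, 0.1018]
eef_rot: [-1.57, -0.0, 1.358]
force: [-0.2, -0.5, -1.1]
grip_width: 0.0337
```

```bash
python3 - <<'E'
from h import *
c=tilt()
E
```

```text
[ 0.4801 -0.1925  0.1018] [-0.2 -0.5 -1.1] 0.0337
16 53 [ 495. -183.   22.] [ 470. -223.   16.] [ 536. -169.   28.]
28 56 [ 495. -184.   34.] [ 472. -207.   28.] [ 504. -168.   40.]
40 60 [ 493. -181.   46.] [ 474. -207.   40.] [ 504. -167.   52.]
52 61 [ 492. -183.   58.] [ 473. -209.   52.] [ 502. -168.   64.]
64 49 [ 492. -181.   69.] [ 473. -208.   64.] [ 500. -168.   74.]
```

Request:
{"name": "jog_arm", "arguments": {"targets": [[2,[0,0.1,0],0],[4.0,[0,0.1,0],0],[5.5,[0,0.1,0],0],[5.5,[0,0.1,0],0],[5.5,[0,0.1,0],0],[5.5,[0,-2,0],0],[5.5,[0,-5,0],0],[5.5,[0,-9,0],0],[5.5,[0,-10,0],0],[5.5,[0,-10,0],0]]}}

```text
time_s: 15.65
ee_pos: [0.4806, -0.1928, 0.2033]
eef_rot: [-1.574, 0.001, 1.358]
force: [-0.3, -0.0, 0.1]
grip_width: 0.0552
```

```bash
python3 - <<'E'
from h import *
c=shot('wrist'); T,o=tcp(); print(o['ee_pos'],o['eef_rot'][2])
P=cloud(c)*1000; m=(P[...,2]>60)&(P[...,2]<115)&(P[...,0]<540)&(P[...,0]>400)&(abs(P[...,1]+190)<50); print(m.sum(),np.round(np.nanmean(P[m],axis=0)),np.nanmax(P[m][:,2]))
r=can(c,(475,-302)); print(r)
a=np.radians(r[2]); u=np.array([np.cos(a),np.sin(a)]); g=r[0]+45.5*u; print(g)
plan((*g,200,np.pi/2+a))
E
```

```text
[ 0.48002547 -0.1925292   0.20165019] 1.3580069453459436
1819 [ 476. -192.   87.] 96.17565401397866
(array([ 482.9, -301.5]), array([ 43.6, 106.3]), -1.6, array([15.1, 43.6, 49.5]))
[ 528.38226023 -302.77043456]
[np.float64(-9.75), np.float64(0.17), np.float64(-7.05)] -0.185 rows 3
```

Request:
{"name": "jog_arm", "arguments": {"targets": [[5.5,[-9.9,0,-6.3],-0.2],[5.5,[-9.9,0,-6.3],-0.2],[5.5,[-9.9,0,-6.3],-0.2],[5.5,[-9.9,0,-6.3],-0.2],[5.5,[-9.9,0,-6.3],-0.2]]}}

```text
time_s: 16.2
ee_pos: [0.5202, -0.302, 0.2002]
eef_rot: [-1.568, -0.002, 1.558]
force: [0.5, 0.3, -0.9]
grip_width: 0.055
```

```bash
python3 - <<'E'
from h import *
c=shot('wrist')
for z in (.010,.018,.024): r=can(c,(472,-302),zlo=z,rad=62); print(r)
a=np.radians(r[2]); u=np.array([np.cos(a),np.sin(a)]); g=r[0]+45.5*u
T,o=tcp(); print(o['ee_pos'],g); plan((*g,35,np.pi/2+a))
E
```

```text
(array([ 474.8, -302.3]), array([44. , 89.7]), -1.6, array([31.4, 44.7, 49.5]))
(array([ 474.8, -302.3]), array([44. , 89.7]), -1.6, array([31.4, 44.7, 49.5]))
(array([ 474.8, -302.3]), array([44. , 89.7]), -1.6, array([31.4, 44.7, 49.5]))
[ 0.52034685 -0.30165555  0.20080281] [ 520.28226023 -303.57043456]
[np.float64(-0.19), np.float64(16.58), np.float64(0.0)] 0.015 rows 4
```

Request:
{"name": "jog_arm", "arguments": {"targets": [[5.5,[-0.2,5,0],0.015],[5.5,[-0.2,10,0],0.015],[5.5,[-0.2,14,0],0.015],[5.5,[-0.2,15.7,0],0.015],[5.5,[-0.2,16.5,0],0.015],[5.5,[-0.2,16.5,0],0.015],[2,[-0.2,16.5,0],0.015],[2,[-0.2,16.5,0],0.015],[2,[-0.2,16.5,0],0.015],[2,[-0.2,16.5,0],0.015]]}}

```text
time_s: 17.25
ee_pos: [0.5212, -0.3048, 0.0378]
eef_rot: [-1.572, 0.001, 1.543]
force: [0.0, -0.1, 2.2]
grip_width: 0.0336
```

Request:
{"name": "jog_arm", "arguments": {"targets": [[2,[0,0,0],0],[2,[0,0,0],0],[2,[0,0,0],0],[2,[0,-0.3,0],0],[2,[0,-3,0.3],0],[2,[0,-7.5,1.5],0],[2,[0,-10,3],0],[2,[0,-10,4.3],0],[2,[0,-10,4.3],0],[2,[0,-10,4.3],0]]}}

```text
time_s: 18.25
ee_pos: [0.4775, -0.3033, 0.1363]
eef_rot: [-1.569, -0.001, 1.543]
force: [-0.6, -0.4, -0.6]
grip_width: 0.0336
```

```bash
python3 - <<'E'
from h import *
c=tilt()
E
```

```text
[ 0.4775 -0.3033  0.1363] [-0.6 -0.4 -0.6] 0.0336
40 28 [ 445. -287.   46.] [ 424. -302.   40.] [ 458. -278.   52.]
52 36 [ 445. -284.   58.] [ 417. -304.   52.] [ 465. -277.   64.]
64 41 [ 452. -284.   70.] [ 425. -306.   65.] [ 471. -278.   76.]
76 43 [ 460. -287.   82.] [ 432. -311.   76.] [ 477. -278.   88.]
88 56 [ 469. -289.   95.] [ 438. -314.   88.] [ 485. -279.  100.]
```

Request:
{"name": "jog_arm", "arguments": {"targets": [[2,[0,1,-1.2],0],[2,[0,2,-2.4],0],[2,[0,2.8,-2.5],0],[2,[0,3.0,-2.5],0],[2,[0,3.2,-2.5],0],[2,[0,3.2,-2.5],0]]}}

```text
time_s: 18.9
ee_pos: [0.5026, -0.3042, 0.1052]
eef_rot: [-1.571, 0.0, 1.543]
force: [-0.7, -0.3, 1.1]
grip_width: 0.0339
```

Request:
{"name": "jog_arm", "arguments": {"targets": [[2,[0,0.15,0],0],[2,[0,0.15,0],0]]}}

```text
time_s: 19.1
ee_pos: [0.5028, -0.3043, 0.1038]
eef_rot: [-1.571, 0.0, 1.543]
force: [1.2, -0.3, 4.1]
grip_width: 0.0338
```

```bash
python3 - <<'E'
from h import *
c=tilt()
E
```

```text
[ 0.5028 -0.3043  0.1038] [ 1.2 -0.3  4.1] 0.0338
16 64 [ 536. -300.   22.] [ 503. -341.   16.] [ 577. -279.   28.]
28 56 [ 520. -292.   34.] [ 498. -315.   28.] [ 530. -279.   40.]
40 62 [ 517. -292.   46.] [ 490. -319.   40.] [ 528. -280.   52.]
52 55 [ 517. -293.   58.] [ 498. -317.   52.] [ 526. -279.   63.]
64 58 [ 516. -292.   70.] [ 490. -315.   64.] [ 526. -280.   76.]
```

Request:
{"name": "jog_arm", "arguments": {"targets": [[2,[0,-0.4,0],0],[2,[0,-0.8,0.4],0],[2,[0,-0.8,1],0],[2,[0,-0.8,1.6],0],[2,[0,-0.8,2],0],[2,[0,-0.8,2.2],0],[2,[0,-0.5,2.2],0],[2,[0,-0.2,2.2],0],[2,[0,0,2.2],0],[2,[0,0,2.2],0]]}}

```text
time_s: 20.15
ee_pos: [0.4809, -0.3035, 0.1033]
eef_rot: [-1.571, -0.0, 1.543]
force: [-0.4, 0.7, -0.6]
grip_width: 0.034
```

```bash
python3 - <<'E'
from h import *
c=tilt()
E
```

```text
[ 0.4809 -0.3035  0.1033] [-0.4  0.7 -0.6] 0.034
16 53 [ 495. -292.   22.] [ 414. -315.   16.] [ 507. -278.   28.]
28 53 [ 496. -290.   34.] [ 471. -317.   28.] [ 506. -278.   39.]
40 56 [ 497. -293.   46.] [ 478. -317.   40.] [ 507. -278.   52.]
52 56 [ 495. -292.   58.] [ 475. -315.   52.] [ 505. -280.   64.]
64 57 [ 494. -292.   69.] [ 471. -315.   64.] [ 503. -279.   75.]
```

Nearly vertical. Lower 1–2 mm, release and go up.

Request:
{"name": "jog_arm", "arguments": {"targets": [[2,[0,0.15,0],0],[2,[0,0.2,0],0],[4.0,[0,0.2,0],0],[5.5,[0,0.2,0],0],[5.5,[0,0.2,0],0],[5.5,[0,0.2,0],0],[5.5,[0,-2,0],0],[5.5,[0,-5,0],0],[5.5,[0,-10,0],0],[5.5,[0,-15,0],0]]}}

```text
time_s: 21.2
ee_pos: [0.4803, -0.3032, 0.2549]
eef_rot: [-1.57, -0.001, 1.543]
force: [0.1, -0.1, 0.4]
grip_width: 0.0556
```

```bash
python3 - <<'E'
from h import *
T,o=tcp();print(o['ee_pos'],o['eef_rot'][2])
c=shot('top'); P=cloud(c)*1000
for y in (250,23,-78,-191,-302):
    m=(P[...,2]>80)&(P[...,2]<110)&(abs(P[...,1]-y)<45)&(abs(P[...,0]-478)<50); print(y,m.sum(),np.round(np.nanmean(P[m],axis=0)) if m.sum() else '')
c=shot('scene'); P=cloud(c)*1000
for y in (250,23,-78,-191,-302):
    m=(P[...,2]>80)&(P[...,2]<110)&(abs(P[...,1]-y)<45)&(abs(P[...,0]-478)<50); print(y,m.sum(),np.round(np.nanmean(P[m],axis=0)) if m.sum() else '')
plan((590,-60,300,np.pi/2))
E
```

```text
[ 0.48032453 -0.30323928  0.25489906] 1.5429795821594385
250 130 [480. 245.  92.]
23 107 [476.  22.  93.]
-78 105 [468. -80.  93.]
-191 109 [ 479. -193.   93.]
-302 0 
250 218 [486. 247.  92.]
23 161 [482.  26.  91.]
-78 145 [475. -76.  91.]
-191 137 [ 486. -188.   91.]
-302 125 [ 489. -298.   91.]
[np.float64(24.75), np.float64(-3.95), np.float64(-10.1)] -0.028 rows 6
```

Request:
{"name": "jog_arm", "arguments": {"targets": [[5.5,[30.5,-4.5,-7.2],-0.028],[5.5,[30.5,-4.5,-7.2],-0.028],[5.5,[30.5,-4.5,-7.2],-0.028],[5.5,[30.5,-4.5,-7.2],-0.028],[5.5,[30.5,-4.5,-7.2],-0.028],[5.5,[30.5,-4.5,-7.2],-0.028],[5.5,[30.5,-4.5,-7.2],-0.028],[5.5,[30.5,-4.5,-7.2],-0.028],[5.5,[30.5,-4.5,-7.2],-0.028]], "grip_force": 15}}

```text
time_s: 22.2
ee_pos: [0.561, -0.0015, 0.2979]
eef_rot: [-1.57, 0.0, 1.571]
force: [0.1, 0.4, 0.2]
grip_width: 0.0553
```

```bash
cat >> h.py <<'E'
def mods(c,show=True):
    """modules on the table: blocks (z 40..56) and housings (z 14..30) from depth"""
    P=cloud(c)*1000; x,y,z=P[...,0],P[...,1],P[...,2]; hsv=cv2.cvtColor(c['img'],cv2.COLOR_RGB2HSV)
    out=[]
    reg=(x>545)&(x<720)&(y<135)&(y>-420)
    hm=((z>12)&(z<60)&reg).astype(np.uint8); hm=cv2.morphologyEx(hm,cv2.MORPH_OPEN,np.ones((3,3)))
    n,l,s,_=cv2.connectedComponentsWithStats(hm)
    for i in range(1,n):
        if s[i,4]<300: continue
        A=(l==i); H=P[A&(z>15)&(z<30)][:,:2]; B=P[A&(z>44)&(z<56)][:,:2]
        if len(H)<100 or len(B)<20: continue
        r=cv2.minAreaRect(np.vstack([H,B]).astype(np.float32)); b=cv2.minAreaRect(B.astype(np.float32))
        a=r[2] if r[1][0]>r[1][1] else r[2]-90
        out.append((np.array(r[0]),sorted(r[1]),a,np.array(b[0]),sorted(b[1])))
        if show: print('ctr',np.round(r[0],1),'size',np.round(sorted(r[1]),1),'ang',round(a,1),'block',np.round(b[0],1),np.round(sorted(b[1]),1),round(b[2],1),'n',len(H))
    return out
def carton(c):
    P=cloud(c)*1000; x,y,z=P[...,0],P[...,1],P[...,2]
    fl=((z>-2)&(z<9)&(x>560)&(x<705)&(y>150)&(y<355)).astype(np.uint8)
    w=(z>27)&(z<40)&(x>540)&(x<720)&(y>135)&(y<370)
    W=P[w][:,:2].astype(np.float32); r=cv2.minAreaRect(W); print('walls',len(W),np.round(r[0],1),np.round(r[1],1),round(r[2],2))
    return P,w
E
python3 - <<'E'
from h import *
c=shot('wrist','w3'); T,o=tcp(); print(o['ee_pos'],o['eef_rot'])
mods(c); P,w=carton(c); W=P[w]
# inner wall edges
print('y hist',np.histogram(W[:,1],bins=np.arange(135,375,6))); print('x hist',np.histogram(W[:,0],bins=np.arange(550,712,4)))
E
```

```text
[ 0.5609563  -0.00194836  0.29794415] [-1.57002976e+00  2.29716526e-04  1.56995221e+00]
ctr [ 628.8 -322. ] size [ 51.7 113.6] ang -0.1 block [ 628.9 -321.8] [17.8 24.8] 1.1 n 2635
ctr [ 621.6 -221.9] size [60.7 72.5] ang -11.8 block [ 621.5 -221.8] [18.3 24.3] 77.9 n 1807
ctr [ 622.  -121.7] size [62.4 70.3] ang 1.8 block [ 621.7 -121.6] [18.1 24.5] 1.4 n 1799
ctr [637.9 -22.3] size [50.  70.3] ang -12.2 block [637.8 -22.4] [18.3 23.6] 79.5 n 1342
ctr [631.6  81.7] size [40.1 60.3] ang 15.6 block [631.7  81.6] [18.9 24.1] 18.0 n 805
walls 2769 [636.  263.1] [135.1 220.3] 2.93
y hist (array([  0,   0, 105, 325,  46,  42,  39,  39,  40,  36,  40,  37,  39,
        39,  42,  42,  38,  41,  37,  35,  41,  41,  37,  42,  41,  39,
        39,  38,  46,  38,  37,  38,  42,  38,  41,  40, 456, 313, 260]), array([135, 141, 147, 153, 159, 165, 171, 177, 183, 189, 195, 201, 207,
       213, 219, 225, 231, 237, 243, 249, 255, 261, 267, 273, 279, 285,
       291, 297, 303, 309, 315, 321, 327, 333, 339, 345, 351, 357, 363,
       369]))
x hist (array([  0,   0,   0,  53, 244, 297, 165,  55,  53,  46,  56,  46,  49,
        49,  47,  46,  49,  45,  45,  44,  40,  42,  44,  44,  48,  34,
        44,  41,  40,  43,  38,  40,  38,  36,  36,  36, 222, 272, 213,
        29]), array([550, 554, 558, 562, 566, 570, 574, 578, 582, 586, 590, 594, 598,
       602, 606, 610, 614, 618, 622, 626, 630, 634, 638, 642, 646, 650,
       654, 658, 662, 666, 670, 674, 678, 682, 686, 690, 694, 698, 702,
       706, 710]))
```

View pics/w3.png

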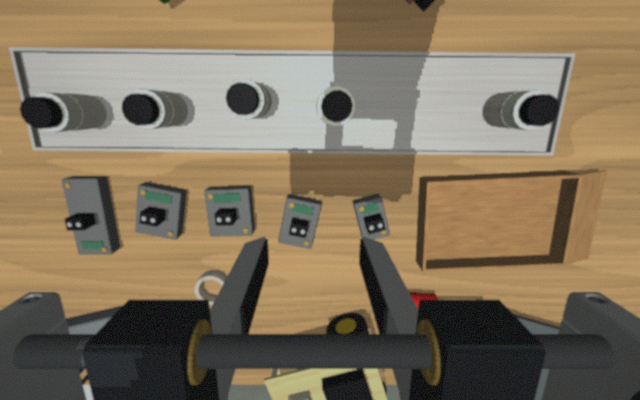

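```bash
python3 - <<'E'
from h import *
def fit(c):
    P=cloud(c)*1000; x,y,z=P[...,0],P[...,1],P[...,2]
    w=(z>29)&(z<38)
    for nm,m,i,j in (('-y',w&(y<164)&(y>140)&(x>585)&(x<690),0,1),('+y',w&(y>340)&(y<375)&(x>585)&(x<690),0,1),('near',w&(x<588)&(x>555)&(y>170)&(y<335),1,0),('far',w&(x>688)&(x<715)&(y>170)&(y<335),1,0)):
        Q=P[m]; 
        if len(Q)<20: print(nm,len(Q)); continue
        p=np.polyfit(Q[:,i],Q[:,j],1); r=Q[:,j]-np.polyval(p,Q[:,i]); print(nm,len(Q),'slope deg',np.round(np.degrees(np.arctan(p[0])),2),'at mid',np.round(np.polyval(p,(636 if i==0 else 252)),1),'spread',np.round(np.percentile(r,[2,98]),1))
    fl=(z>-2)&(z<8)&(abs(x-636)<45)&(y>150)&(y<365); Q=P[fl]; print('floor',np.round(np.percentile(Q,[0.5,50,99.5],axis=0),1))
    return P
T,o=tcp()
fit(shot('wrist')); print('top'); fit(shot('top')); print('scene'); fit(shot('scene'))
E
```

```text
-y 295 slope deg 2.92 at mid 154.8 spread [-1.8  2.6]
+y 727 slope deg 2.75 at mid 360.3 spread [-5.9 10.1]
near 478 slope deg -2.78 at mid 571.1 spread [-1.8  2.4]
far 495 slope deg -2.85 at mid 700.8 spread [-2.   2.9]
floor [[ 5.918e+02  1.510e+02 -1.000e-01]
 [ 6.346e+02  2.603e+02  4.400e+00]
 [ 6.801e+02  3.567e+02  7.200e+00]]
top
-y 0
+y 105 slope deg 1.58 at mid 362.2 spread [-6.4  9.2]
near 52 slope deg -3.25 at mid 570.7 spread [-2.5  2.9]
far 58 slope deg -2.21 at mid 699.8 spread [-2.7  2.4]
floor [[591.3 246.1  -1.5]
 [635.8 302.8   3.1]
 [680.5 358.6   7.8]]
scene
-y 83 slope deg 2.92 at mid 156.8 spread [-2.   1.9]
+y 368 slope deg 2.51 at mid 363.1 spread [-7.3  9.8]
near 254 slope deg -2.53 at mid 571.9 spread [-3.7  2.8]
far 286 slope deg -2.7 at mid 702.1 spread [-3.4  2.7]
floor [[5.915e+02 1.510e+02 4.000e-01]
 [6.377e+02 2.598e+02 4.600e+00]
 [6.801e+02 3.561e+02 7.700e+00]]
```

```bash
cat >> h.py <<'E'
PHI=np.radians(2.85); C0=np.array([635.8,255.7])
SLOT=dict(a=((0,-69.5),np.pi/2+PHI),b=((-22.3,-10),np.pi/2+PHI),c=((38.3,-10),PHI),e=((-27.3,59.5),PHI),d=((33.3,59.5),PHI))
def slot(k):
    (u,v),y=SLOT[k]; c,s=np.cos(PHI),np.sin(PHI); return C0+np.array([c*u-s*v,s*u+c*v]),y
E
python3 - <<'E'
from h import *
for k in SLOT: print(k,slot(k))
plan((628.9,-321.9,150,1.569))
E
```

```text
a (array([639.25563548, 186.28596263]), np.float64(1.620538210476735))
b (array([614.02479599, 244.60358209]), np.float64(1.620538210476735))
c (array([674.54984152, 247.61669734]), np.float64(0.04974188368183839))
e (array([605.57534487, 313.76901258]), np.float64(0.04974188368183839))
d (array([666.1003904 , 316.78212784]), np.float64(0.04974188368183839))
[np.float64(-31.98), np.float64(14.83), np.float64(-6.84)] 0.0 rows 8
```

Request:
{"name": "jog_arm", "arguments": {"targets": [[4.2,[-32,14.8,-6.8],0],[4.2,[-32,14.8,-6.8],0],[4.2,[-32,14.8,-6.8],0],[4.2,[-32,14.8,-6.8],0],[4.2,[-32,14.8,-6.8],0],[4.2,[-32,14.8,-6.8],0],[4.2,[-32,14.8,-6.8],0],[4.2,[-32,14.8,-6.8],0],[4.2,[-32,14.8,-6.8],0],[4.2,[-32,14.8,-6.8],0]]}}

```text
time_s: 23.4
ee_pos: [0.6293, -0.3201, 0.1513]
eef_rot: [-1.571, 0.0, 1.571]
force: [-0.5, 0.5, 0.3]
grip_width: 0.0418
```

```bash
cat >> h.py <<'E'
def pick(k,near):
    """remeasure module next to near, print moves: descend to grasp; then lift 120, go above slot, down"""
    c=shot('wrist'); M=mods(c,False); T,o=tcp(); print('tcp',np.round(o['ee_pos']*1000,1),round(o['eef_rot'][2],3))
    m=min(M,key=lambda m:np.hypot(*(m[3]-near))); print([np.round(v,1) for v in m])
    yp=np.pi/2+np.radians(m[2]); g=(*m[3],49,yp); print('to grasp'); plan(g)
    s,ys=slot(k); rot=ys-yp; print('from grasp: up, above slot'); plan((*m[3],130,yp),(*s,130,ys),start=g); return M
E
python3 - <<'E'
from h import *
pick('a',(629,-322))
E
```

```text
tcp [ 629.5 -319.7  151.8] 1.572
[array([ 628.8, -322.8]), array([ 50. , 113.4]), np.float64(0.3), array([ 629. , -322.8]), array([18.3, 23.1])]
to grasp
[np.float64(-0.31), np.float64(10.28), np.float64(0.06)] -0.005 rows 3
from grasp: up, above slot
[np.float64(0.0), np.float64(-8.1), np.float64(-0.0)] 0.0 rows 2
[np.float64(50.9), np.float64(-8.1), np.float64(-1.33)] -0.044 rows 11
```

Request:
{"name": "jog_arm", "arguments": {"targets": [[4.2,[-0.3,4,0.05],0],[4.2,[-0.3,7.5,0.05],0],[4.2,[-0.3,9.5,0.05],0],[4.2,[-0.3,10.3,0.05],0],[4.2,[-0.3,10.3,0.05],0],[1,[-0.3,10.3,0.05],0],[1,[-0.3,10.3,0.05],0],[1,[-0.3,10.3,0.05],0],[1,[-0.3,10.3,0.05],0],[1,[-0.3,10.3,0.05],0]], "grip_force": 20}}

```text
time_s: 24.45
ee_pos: [0.6293, -0.3238, 0.049]
eef_rot: [-1.573, 0.001, 1.571]
force: [-1.0, 2.4, 6.5]
grip_width: 0.0237
```

Request:
{"name": "jog_arm", "arguments": {"targets": [[1,[0,-1,0],0],[1,[0,-4,0],0],[1,[0,-8.1,0],0],[1,[4,-8.1,0],0],[1,[8,-8.1,0],-0.044],[1,[12,-8.1,-0.2],-0.044],[1,[16.5,-8.1,-0.4],-0.044],[1,[21,-8.1,-0.6],-0.044],[1,[25,-8.1,-0.8],-0.044],[1,[27,-8.1,-1],-0.044]]}}

```text
time_s: 25.45
ee_pos: [0.6387, -0.0505, 0.1294]
eef_rot: [-1.571, -0.0, 1.617]
force: [0.2, -0.3, -1.0]
grip_width: 0.0235
```

```bash
python3 - <<'E'
from h import *
T,o=tcp(); print(o['ee_pos'],o['eef_rot'],o['grip_width'],o['force']); s,y=slot('a'); plan((*s,130,y))
E
```

```text
[ 0.63870072 -0.05047483  0.12939581] [-1.57139934e+00 -1.47764899e-04  1.61727326e+00] 0.0234727363950576 [ 0.24144595 -0.26762388 -1.01744396]
[np.float64(23.65), np.float64(-0.06), np.float64(-1.16)] -0.003 rows 5
```

Request:
{"name": "jog_arm", "arguments": {"targets": [[1,[4.5,0,-0.2],0],[1,[9,0,-0.4],0],[1,[13.5,0,-0.6],0],[1,[18,0,-0.8],0],[1,[21.5,0,-1],0],[1,[23.2,0,-1.15],0],[1,[23.65,0,-1.15],0],[1,[23.65,0,-1.15],0],[1,[23.65,0,-1.15],0]]}}

```text
time_s: 26.35
ee_pos: [0.64, 0.1815, 0.1286]
eef_rot: [-1.571, 0.0, 1.614]
force: [-0.0, -0.7, -0.7]
grip_width: 0.0243
```

```bash
cat >> h.py <<'E'
def place(k,z=53.5):
    T,o=tcp(); print(np.round(o['ee_pos']*1000,1),np.round(o['eef_rot'],3),round(o['grip_width'],4),np.round(o['force'],1)); s,y=slot(k); plan((*s,o['ee_pos'][2]*1000,y),(*s,z,y))
E
python3 - <<'E'
from h import *
place('a'); c=shot('wrist','w4')
P=cloud(c)*1000
b=(P[...,2]>70)&(P[...,2]<112)&(np.hypot(P[...,0]-639,P[...,1]-186)<75)
r=cv2.minAreaRect(P[b][:,:2].astype(np.float32)); print(b.sum(),r)
E
```

```text
[640.  181.5 128.6] [-1.571  0.     1.614] 0.0243 [-0.  -0.7 -0.7]
[np.float64(0.48), np.float64(-0.0), np.float64(0.05)] -0.007 rows 1
[np.float64(0.48), np.float64(7.51), np.float64(0.05)] -0.007 rows 2
9553 ((639.7271728515625, 181.39825439453125), (114.486572265625, 50.03350067138672), 2.4713127613067627)
```

View pics/w4.png

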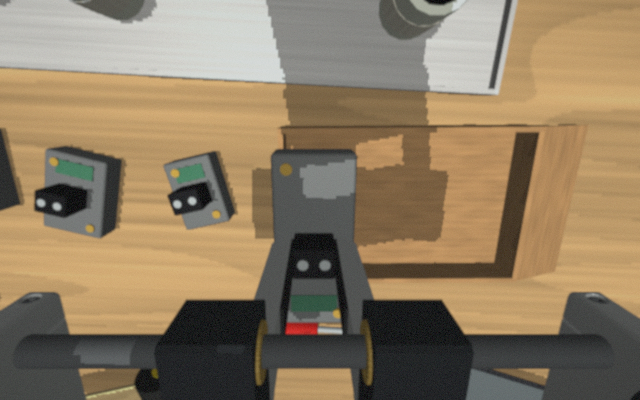

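Request:
{"name": "jog_arm", "arguments": {"targets": [[1,[0.48,0,0.05],-0.007],[1,[0.48,3,0.05],-0.007],[1,[0.48,5,0.05],-0.007],[1,[0.48,6.5,0.05],-0.007],[1,[0.48,7.2,0.05],-0.007],[1,[0.48,7.4,0.05],-0.007],[1,[0.48,7.4,0.05],-0.007]]}}

```text
time_s: 27.1
ee_pos: [0.6394, 0.1879, 0.0551]
eef_rot: [-1.572, -0.0, 1.622]
force: [-0.4, -0.0, -0.4]
grip_width: 0.024
```

```bash
python3 - <<'E'
from h import *
place('a')
E
```

```text
[639.4 187.9  55.1] [-1.572 -0.     1.622] 0.024 [-0.4 -0.  -0.4]
[np.float64(-0.16), np.float64(-0.0), np.float64(0.02)] 0.001 rows 1
[np.float64(-0.16), np.float64(0.16), np.float64(0.02)] 0.001 rows 1
```

Request:
{"name": "jog_arm", "arguments": {"targets": [[1,[-0.15,0,0],0],[1,[-0.15,0.1,0],0],[1,[-0.15,0.2,0],0],[3.2,[-0.15,0.2,0],0],[3.2,[-0.15,0.2,0],0],[3.2,[-0.15,0.2,0],0],[3.2,[-0.15,-2,0],0],[4.2,[-0.15,-6,0],0],[4.2,[-0.15,-11,0],0],[4.2,[-0.15,-16,0],0]]}}

```text
time_s: 28.1
ee_pos: [0.6387, 0.1863, 0.2162]
eef_rot: [-1.57, 0.0, 1.622]
force: [0.7, 0.6, 0.5]
grip_width: 0.0418
```

```bash
cat >> h.py <<'E'
def inbox(c):
    P=cloud(c)*1000; x,y,z=P[...,0],P[...,1],P[...,2]
    reg=(x>570)&(x<703)&(y>152)&(y<362)
    h=(z>19)&(z<60)&reg&(cv2.cvtColor(c['img'],cv2.COLOR_RGB2HSV)[...,1]<90)
    h=cv2.morphologyEx(h.astype(np.uint8),cv2.MORPH_OPEN,np.ones((3,3))); n,l,s,_=cv2.connectedComponentsWithStats(h)
    R2=np.array([[np.cos(PHI),np.sin(PHI)],[-np.sin(PHI),np.cos(PHI)]])
    for i in range(1,n):
        if s[i,4]<250: continue
        Q=P[l==i]; q=Q[:,:2]; r=cv2.minAreaRect(q.astype(np.float32)); B=Q[Q[:,2]>48]
        H=Q[(Q[:,2]<33)]
        pl=np.linalg.lstsq(np.c_[H[:,:2],np.ones(len(H))],H[:,2],rcond=None)[0] if len(H)>50 else [0,0,0]
        print('in box: ctr(carton)',np.round(R2@(np.array(r[0])-C0),1),np.round(r[1],1),'ang',round(r[2]-np.degrees(PHI),1),'block',np.round(R2@(B[:,:2].mean(0)-C0),1) if len(B) else '','top z',np.round(np.percentile(Q[:,2],98),1),'housing z',np.round(np.median(H[:,2]),1),'tilt deg',np.round(np.degrees(pl[:2]),1))
E
python3 - <<'E'
from h import *
T,o=tcp(); print(o['ee_pos']); c=shot('wrist'); inbox(c); mods(c)
print('top'); mods(shot('top'))
E
```

```text
[0.63874767 0.18634567 0.21617612]
in box: ctr(carton) [  0.  -69.4] [113.8  50. ] ang 0.1 block [ -0.4 -69.3] top z 54.8 housing z 28.3 tilt deg [0.1 0. ]
ctr [ 622.1 -120.6] size [63.3 70.1] ang 2.2 block [ 621.8 -121. ] [17.7 26.6] 2.0 n 3337
ctr [637.8 -21.6] size [50.6 69.9] ang -12.2 block [637.7 -21.8] [18.2 24.7] 77.9 n 2389
ctr [631.8  82.2] size [40.3 59.9] ang 15.6 block [631.9  82.2] [18.1 24.2] 16.0 n 1510
top
ctr [637.9 -23. ] size [50.4 71.1] ang -12.0 block [636.7 -22.8] [17.8 24. ] 77.2 n 282
ctr [ 621.3 -122.3] size [61.1 71.1] ang 1.9 block [ 620.  -121.8] [17.1 22.3] 3.4 n 380
ctr [ 620.8 -222.7] size [59.6 72.9] ang -11.9 block [ 620.9 -222.8] [17.  23.8] 79.1 n 356
```

Request:
{"name": "jog_arm", "arguments": {"targets": [[4.2,[-40.7,6.6,3.8],0.257],[4.2,[-40.7,6.6,3.8],0.257],[4.2,[-40.7,6.6,3.8],0.257],[4.2,[-40.7,6.6,3.8],0.257],[4.2,[-40.7,6.6,3.8],0.257],[4.2,[-40.7,6.6,3.8],0.257],[4.2,[-40.7,6.6,3.8],0.257],[4.2,[-40.7,6.6,3.8],0.257],[4.2,[-40.7,6.6,3.8],0.257],[4.2,[-40.7,6.6,3.8],0.257]]}}

```text
time_s: 29.2
ee_pos: [0.6214, -0.2236, 0.1475]
eef_rot: [-1.57, -0.0, 1.362]
force: [-0.8, 0.3, -0.2]
grip_width: 0.0419
```

```bash
python3 - <<'E'
from h import *
pick('b',(621.5,-221.8))
E
```

```text
tcp [ 621.9 -221.8  148. ] 1.364
[array([ 621.4, -222.4]), array([60. , 71.6]), np.float64(-11.9), array([ 621. , -222.1]), array([17.5, 23.6])]
to grasp
[np.float64(-0.05), np.float64(9.9), np.float64(0.08)] 0.0 rows 2
from grasp: up, above slot
[np.float64(0.0), np.float64(-8.1), np.float64(0.0)] 0.0 rows 2
[np.float64(45.53), np.float64(-8.1), np.float64(10.29)] -0.257 rows 10
```

Request:
{"name": "jog_arm", "arguments": {"targets": [[4.2,[-0.05,4,0.1],0],[4.2,[-0.05,7.5,0.1],0],[4.2,[-0.05,9.3,0.1],0],[4.2,[-0.05,9.9,0.1],0],[4.2,[-0.05,9.9,0.1],0],[1,[-0.05,9.9,0.1],0],[1,[-0.05,9.9,0.1],0],[1,[-0.05,9.9,0.1],0],[1,[-0.05,9.9,0.1],0],[1,[-0.05,9.9,0.1],0]], "grip_force": 20}}

```text
time_s: 30.25
ee_pos: [0.6215, -0.2223, 0.0507]
eef_rot: [-1.573, 0.0, 1.365]
force: [-1.5, 1.6, 7.4]
grip_width: 0.0242
```

Request:
{"name": "jog_arm", "arguments": {"targets": [[1,[0,-1,0],0],[1,[0,-4,0],0],[1,[0,-8.1,0],0],[1,[4,-8.1,0.9],-0.05],[1,[8,-8.1,1.8],-0.1],[1,[12.5,-8.1,2.8],-0.15],[1,[17,-8.1,3.8],-0.2],[1,[21.5,-8.1,4.8],-0.257],[1,[26,-8.1,5.9],-0.257],[1,[29,-8.1,6.6],-0.257]]}}

```text
time_s: 31.25
ee_pos: [0.6152, 0.0779, 0.1313]
eef_rot: [-1.571, -0.0, 1.624]
force: [-0.1, -0.4, -0.8]
grip_width: 0.0239
```

```bash
python3 - <<'E'
from h import *
place('b')
E
```

```text
[615.2  77.9 131.3] [-1.571 -0.     1.624] 0.0239 [-0.1 -0.4 -0.8]
[np.float64(16.66), np.float64(-0.0), np.float64(-0.76)] 0.003 rows 4
[np.float64(16.66), np.float64(7.78), np.float64(-0.76)] 0.003 rows 4
```

Request:
{"name": "jog_arm", "arguments": {"targets": [[1,[4.5,0,-0.2],0.003],[1,[9,0,-0.4],0.003],[1,[13,0,-0.6],0.003],[1,[16,0,-0.75],0.003],[1,[16.65,0,-0.75],0.003],[1,[16.65,0,-0.75],0.003],[1,[16.65,2,-0.75],0.003],[1,[16.65,4,-0.75],0.003],[1,[16.65,4.5,-0.75],0.003],[1,[16.65,4.5,-0.75],0.003]]}}

```text
time_s: 32.25
ee_pos: [0.6146, 0.2405, 0.0853]
eef_rot: [-1.57, 0.0, 1.618]
force: [0.1, 0.4, -1.4]
grip_width: 0.0236
```

```bash
python3 - <<'E'
from h import *
place('b')
E
```

```text
[614.6 240.5  85.3] [-1.57   0.     1.618] 0.0236 [ 0.1  0.4 -1.4]
[np.float64(0.41), np.float64(-0.0), np.float64(0.04)] -0.003 rows 1
[np.float64(0.41), np.float64(3.18), np.float64(0.04)] -0.003 rows 1
```

Request:
{"name": "jog_arm", "arguments": {"targets": [[1,[0.4,0,0.04],0],[1,[0.4,0.5,0.04],0],[1,[0.4,1.5,0.04],0],[1,[0.4,2.4,0.04],0],[1,[0.4,2.8,0.04],0],[1,[0.4,2.8,0.04],0]]}}

```text
time_s: 32.85
ee_pos: [0.6136, 0.2456, 0.0564]
eef_rot: [-1.569, 0.0, 1.619]
force: [-0.2, -0.3, -0.7]
grip_width: 0.0238
```

```bash
python3 - <<'E'
from h import *
place('b')
E
```

```text
[613.6 245.6  56.4] [-1.569  0.     1.619] 0.0238 [-0.2 -0.3 -0.7]
[np.float64(-0.1), np.float64(-0.0), np.float64(-0.04)] -0.002 rows 1
[np.float64(-0.1), np.float64(0.29), np.float64(-0.04)] -0.002 rows 1
```

Request:
{"name": "jog_arm", "arguments": {"targets": [[1,[-0.08,0.1,-0.04],0],[1,[-0.08,0.25,-0.04],0],[1,[-0.08,0.3,-0.04],0],[3.2,[-0.08,0.3,-0.04],0],[3.2,[-0.08,0.3,-0.04],0],[3.2,[-0.08,0.3,-0.04],0],[3.2,[-0.08,-2,-0.04],0],[4.2,[-0.08,-6,-0.04],0],[4.2,[-0.08,-11,-0.04],0],[4.2,[-0.08,-16,-0.04],0]]}}

```text
time_s: 33.85
ee_pos: [0.614, 0.2448, 0.2192]
eef_rot: [-1.57, 0.0, 1.619]
force: [0.0, 1.0, -0.7]
grip_width: 0.042
```

```bash
python3 - <<'E'
from h import *
T,o=tcp(); print(o['ee_pos']); c=shot('wrist'); inbox(c); mods(c)
print('top'); mods(shot('top')); plan((631.8,82.2,150,1.843))
E
```

```text
[0.61403776 0.24482261 0.2192391 ]
in box: ctr(carton) [ -0.3 -69.4] [113.7  50.3] ang 0.1 block [ -0.7 -69.3] top z 54.9 housing z 28.3 tilt deg [ 0.2 -0.4]
in box: ctr(carton) [-21.6  -9.8] [72.1 60.1] ang -0.0 block [-22.   -9.5] top z 55.1 housing z 28.2 tilt deg [0.6 0.1]
ctr [637.9 -21.3] size [51.5 70.4] ang -11.8 block [637.7 -21.2] [18.6 24.9] 77.4 n 2327
ctr [631.8  82.3] size [40.5 60.2] ang 15.3 block [631.6  82.3] [18.1 24.6] 16.1 n 1496
top
ctr [637.4 -23.4] size [50.3 70.7] ang -11.3 block [637.  -22.9] [18.8 23.9] 75.3 n 282
ctr [ 621.6 -122.2] size [61.1 71.9] ang 1.6 block [ 620.4 -121.8] [16.4 21.9] 1.6 n 365
[np.float64(-16.4), np.float64(7.56), np.float64(-0.76)] -0.224 rows 4
```

Request:
{"name": "jog_arm", "arguments": {"targets": [[4.2,[-16.4,7.5,-0.8],-0.224],[4.2,[-16.4,7.5,-0.8],-0.224],[4.2,[-16.4,7.5,-0.8],-0.224],[4.2,[-16.4,7.5,-0.8],-0.224],[4.2,[-16.4,7.5,-0.8],-0.224],[4.2,[-16.4,7.5,-0.8],-0.224],[4.2,[-16.4,7.5,-0.8],-0.224]]}}

```text
time_s: 34.65
ee_pos: [0.6304, 0.0826, 0.143]
eef_rot: [-1.572, 0.0, 1.844]
force: [0.1, 0.5, 0.7]
grip_width: 0.0417
```

```bash
python3 - <<'E'
from h import *
pick('c',(631.8,82.2))
E
```

```text
tcp [630.4  82.8 143.1] 1.844
[array([631.6,  81.7]), array([40.1, 60. ]), np.float64(15.6), array([631.3,  81.7]), array([17.5, 23.9])]
to grasp
[np.float64(-0.13), np.float64(9.41), np.float64(-0.06)] 0.001 rows 2
from grasp: up, above slot
[np.float64(0.0), np.float64(-8.1), np.float64(-0.0)] 0.0 rows 2
[np.float64(14.82), np.float64(-8.1), np.float64(-8.63)] 1.794 rows 12
```

Request:
{"name": "jog_arm", "arguments": {"targets": [[4.2,[-0.13,4,-0.06],0],[4.2,[-0.13,7.5,-0.06],0],[4.2,[-0.13,9,-0.06],0],[4.2,[-0.13,9.4,-0.06],0],[4.2,[-0.13,9.4,-0.06],0],[1,[-0.13,9.4,-0.06],0],[1,[-0.13,9.4,-0.06],0],[1,[-0.13,9.4,-0.06],0],[1,[-0.13,9.4,-0.06],0],[1,[-0.13,9.4,-0.06],0]], "grip_force": 20}}

```text
time_s: 35.7
ee_pos: [0.6317, 0.0805, 0.0497]
eef_rot: [-1.572, 0.0, 1.843]
force: [-1.0, 0.0, 6.9]
grip_width: 0.0239
```

Request:
{"name": "jog_arm", "arguments": {"targets": [[1,[0,-1,0],0],[1,[0,-4,0],0],[1,[0,-8.1,0],0],[1,[2,-8.1,-1.2],0.14],[1,[4,-8.1,-2.4],0.28],[1,[6,-8.1,-3.6],0.42],[1,[8,-8.1,-4.8],0.56],[1,[10,-8.1,-6],0.7],[1,[12,-8.1,-7],0.84],[1,[12,-8.1,-7],0.98]]}}

```text
time_s: 36.7
ee_pos: [0.6663, 0.2174, 0.1298]
eef_rot: [-1.571, -0.0, 0.859]
force: [-0.5, -0.3, -0.8]
grip_width: 0.0238
```

```bash
python3 - <<'E'
from h import *
place('c')
E
```

```text
[666.3 217.4 129.8] [-1.571 -0.     0.859] 0.0238 [-0.5 -0.3 -0.8]
[np.float64(2.83), np.float64(-0.0), np.float64(1.34)] 0.81 rows 6
[np.float64(2.83), np.float64(7.63), np.float64(1.34)] 0.81 rows 6
```

Request:
{"name": "jog_arm", "arguments": {"targets": [[1,[1,0,0.5],0.14],[1,[2,0,1],0.28],[1,[2.8,0,1.3],0.42],[1,[2.8,0,1.3],0.56],[1,[2.8,0,1.3],0.7],[1,[2.8,0,1.3],0.81],[1,[2.8,0,1.3],0.81],[1,[2.8,2,1.3],0.81],[1,[2.8,4,1.3],0.81],[1,[2.8,4,1.3],0.81]]}}

```text
time_s: 37.7
ee_pos: [0.6735, 0.2441, 0.0868]
eef_rot: [-1.572, 0.005, 0.056]
force: [0.4, 0.1, -1.1]
grip_width: 0.0238
```

```bash
python3 - <<'E'
from h import *
place('c')
E
```

```text
[673.5 244.1  86.8] [-1.572  0.005  0.056] 0.0238 [ 0.4  0.1 -1.1]
[np.float64(0.13), np.float64(-0.0), np.float64(0.35)] 0.006 rows 1
[np.float64(0.13), np.float64(3.33), np.float64(0.35)] 0.006 rows 1
```

Request:
{"name": "jog_arm", "arguments": {"targets": [[1,[0.15,0,0.35],0.006],[1,[0.15,0.5,0.35],0.006],[1,[0.15,1.5,0.35],0.006],[1,[0.15,2.4,0.35],0.006],[1,[0.15,2.8,0.35],0.006],[1,[0.15,2.8,0.35],0.006]]}}

```text
time_s: 38.3
ee_pos: [0.6756, 0.248, 0.0604]
eef_rot: [-1.571, 0.001, 0.047]
force: [-0.7, -0.8, 0.1]
grip_width: 0.0239
```

```bash
python3 - <<'E'
from h import *
place('c')
E
```

```text
[675.6 248.   60.4] [-1.571e+00  1.000e-03  4.700e-02] 0.0239 [-0.7 -0.8  0.1]
[np.float64(-0.11), np.float64(-0.0), np.float64(-0.03)] -0.003 rows 1
[np.float64(-0.11), np.float64(0.69), np.float64(-0.03)] -0.003 rows 1
```

Request:
{"name": "jog_arm", "arguments": {"targets": [[1,[-0.08,0.3,0],0],[1,[-0.08,0.6,0],0],[1,[-0.08,0.7,0],0],[1,[-0.08,0.7,0],0]]}}

```text
time_s: 38.7
ee_pos: [0.6752, 0.2481, 0.0544]
eef_rot: [-1.571, 0.0, 0.047]
force: [-0.5, -0.5, -0.5]
grip_width: 0.0237
```

Request:
{"name": "jog_arm", "arguments": {"targets": [[3.2,[0,0,0],0],[3.2,[0,0,0],0],[3.2,[0,0,0],0],[3.2,[0,-2,0],0],[4.2,[0,-6,0],0],[4.2,[0,-11,0],0],[4.2,[0,-16,0],0],[4.2,[0,-16,0],0]]}}

```text
time_s: 39.5
ee_pos: [0.677, 0.2487, 0.2235]
eef_rot: [-1.568, -0.012, 0.047]
force: [-0.1, -0.2, -0.6]
grip_width: 0.0424
```

```bash
python3 - <<'E'
from h import *
T,o=tcp(); print(o['ee_pos'],o['eef_rot'][2]); c=shot('wrist'); inbox(c); mods(c)
print('top'); mods(shot('top')); print('scene'); inbox(shot('scene')); plan((622,-121.6,150,1.605))
E
```

```text
[0.67703825 0.24871811 0.22345114] 0.047009463684272945
in box: ctr(carton) [-21.7  -9.4] [72.1 59.2] ang -0.1 block [-21.4  -9.4] top z 55.0 housing z 28.2 tilt deg [-0.3 -0.3]
in box: ctr(carton) [39.6 -8.8] [39.6 59.6] ang 0.6 block [40.  -8.5] top z 55.3 housing z 28.2 tilt deg [ 0.1 -0.3]
in box: ctr(carton) [ -0.5 -71.5] [113.7  54.6] ang 0.2 block [  2.7 -64.1] top z 54.1 housing z 28.1 tilt deg [ 0.1 -0.9]
ctr [640.1 -25.8] size [44.7 64.2] ang -11.7 block [637.9 -21.5] [17.8 24.4] 77.9 n 748
top
ctr [636.8 -22.9] size [50.4 71.1] ang -12.1 block [636.4 -23.2] [17.9 23. ] 74.5 n 269
ctr [ 621.4 -122. ] size [61.  71.5] ang 1.4 block [ 620.3 -121.8] [16.6 21.9] 1.7 n 380
scene
in box: ctr(carton) [ -0.7 -68.2] [116.8  49.8] ang 0.1 block [ -0.7 -68.2] top z 55.8 housing z 28.9 tilt deg [-0.4 -0.2]
in box: ctr(carton) [ 1.8 -8.3] [116.9  60. ] ang -0.2 block [13.3 -7.5] top z 54.6 housing z 28.7 tilt deg [-0.1 -0. ]
[np.float64(-7.03), np.float64(6.36), np.float64(-36.67)] -1.558 rows 11
```

Request:
{"name": "jog_arm", "arguments": {"targets": [[4.2,[-7,2,-36.6],-1.558],[4.2,[-7,2,-36.6],-1.558],[4.2,[-7,2,-36.6],-1.558],[4.2,[-7,4,-36.6],-1.558],[4.2,[-7,6.4,-36.6],-1.558],[4.2,[-7,6.4,-36.6],-1.558],[4.2,[-7,6.4,-36.6],-1.558],[4.2,[-7,6.4,-36.6],-1.558],[4.2,[-7,6.4,-36.6],-1.558],[4.2,[-7,6.4,-36.6],-1.558]]}}

```text
time_s: 40.65
ee_pos: [0.6213, -0.1219, 0.148]
eef_rot: [-1.567, -0.001, 1.536]
force: [-0.0, -0.4, 0.2]
grip_width: 0.0421
```

```bash
python3 - <<'E'
from h import *
pick('e',(622,-121.6))
E
```

```text
tcp [ 621.5 -121.3  148.2] 1.547
[array([ 621.8, -121.9]), array([62.2, 70.1]), np.float64(1.9), array([ 621.6, -121.9]), array([18.2, 24. ])]
to grasp
[np.float64(-0.06), np.float64(9.92), np.float64(-0.01)] -0.057 rows 2
from grasp: up, above slot
[np.float64(0.0), np.float64(-8.1), np.float64(-0.0)] 0.0 rows 2
[np.float64(43.59), np.float64(-8.1), np.float64(0.14)] 1.555 rows 11
```

Request:
{"name": "jog_arm", "arguments": {"targets": [[4.2,[-0.06,4,0],-0.057],[4.2,[-0.06,7.5,0],-0.057],[4.2,[-0.06,9.4,0],-0.057],[4.2,[-0.06,9.9,0],-0.057],[4.2,[-0.06,9.9,0],-0.057],[1,[-0.06,9.9,0],-0.057],[1,[-0.06,9.9,0],-0.057],[1,[-0.06,9.9,0],-0.057],[1,[-0.06,9.9,0],-0.057],[1,[-0.06,9.9,0],-0.057]], "grip_force": 20}}

```text
time_s: 41.7
ee_pos: [0.6229, -0.1215, 0.0525]
eef_rot: [-1.572, 0.0, 1.589]
force: [-1.6, 0.1, 6.2]
grip_width: 0.0242
```

Request:
{"name": "jog_arm", "arguments": {"targets": [[1,[0,-1,0],0],[1,[0,-4,0],0],[1,[0,-8.1,0],0],[1,[4,-8.1,0],0.14],[1,[8,-8.1,0],0.28],[1,[12.5,-8.1,0],0.42],[1,[17,-8.1,0],0.56],[1,[21.5,-8.1,0],0.7],[1,[26,-8.1,0],0.84],[1,[29,-8.1,0],0.98]]}}

```text
time_s: 42.7
ee_pos: [0.6166, 0.1715, 0.1332]
eef_rot: [-1.571, -0.0, 0.605]
force: [0.5, 0.8, -1.5]
grip_width: 0.0239
```

```bash
python3 - <<'E'
from h import *
place('e')
E
```

```text
[616.6 171.5 133.2] [-1.571 -0.     0.605] 0.0239 [ 0.5  0.8 -1.5]
[np.float64(7.19), np.float64(-0.0), np.float64(12.33)] 0.555 rows 4
[np.float64(7.19), np.float64(7.97), np.float64(12.33)] 0.555 rows 4
```

Request:
{"name": "jog_arm", "arguments": {"targets": [[1,[2,0,3.7],0.14],[1,[4,0,7.2],0.28],[1,[6,0,10.2],0.42],[1,[7.0,0,12],0.555],[1,[7.2,0,12.35],0.555],[1,[7.2,0,12.35],0.555],[1,[7.2,2,12.35],0.555],[1,[7.2,4,12.35],0.555],[1,[7.2,4.5,12.35],0.555],[1,[7.2,4.5,12.35],0.555]]}}

```text
time_s: 43.7
ee_pos: [0.6056, 0.3099, 0.0872]
eef_rot: [-1.571, 0.001, 0.055]
force: [-0.5, -0.0, 1.0]
grip_width: 0.0241
```

```bash
sed -i 's/59\.5/60.0/g' h.py; python3 - <<'E'
from h import *
place('e')
E
```

```text
[605.6 309.9  87.2] [-1.571e+00  1.000e-03  5.500e-02] 0.0241 [-0.5 -0.   1. ]
[np.float64(0.02), np.float64(-0.0), np.float64(0.44)] 0.005 rows 1
[np.float64(0.02), np.float64(3.37), np.float64(0.44)] 0.005 rows 1
```

Request:
{"name": "jog_arm", "arguments": {"targets": [[1,[0,0,0.42],0.005],[1,[0,0.3,0.42],0.005],[1,[0,1,0.42],0.005],[1,[0,1.8,0.42],0.005],[1,[0,2.2,0.42],0.005],[1,[0,2.2,0.42],0.005]]}}

```text
time_s: 44.3
ee_pos: [0.6049, 0.315, 0.0644]
eef_rot: [-1.571, 0.001, 0.049]
force: [-0.1, 0.5, -0.6]
grip_width: 0.0239
```

```bash
python3 - <<'E'
from h import *
place('e')
E
```

```text
[604.9 315.   64.4] [-1.571e+00  1.000e-03  4.900e-02] 0.0239 [-0.1  0.5 -0.6]
[np.float64(0.06), np.float64(-0.0), np.float64(-0.08)] -0.0 rows 1
[np.float64(0.06), np.float64(1.09), np.float64(-0.08)] -0.0 rows 1
```

Request:
{"name": "jog_arm", "arguments": {"targets": [[1,[0.05,0.4,-0.08],0],[1,[0.05,0.7,-0.08],0],[1,[0.05,0.7,-0.08],0]]}}

```text
time_s: 44.6
ee_pos: [0.6056, 0.3143, 0.058]
eef_rot: [-1.571, 0.001, 0.049]
force: [0.1, -0.5, -1.2]
grip_width: 0.024
```

Request:
{"name": "jog_arm", "arguments": {"targets": [[1,[0,0.2,0],0],[1,[0,0.2,0],0]]}}

```text
time_s: 44.8
ee_pos: [0.6059, 0.3145, 0.0566]
eef_rot: [-1.571, -0.0, 0.049]
force: [0.1, 0.4, -0.3]
grip_width: 0.024
```

Request:
{"name": "jog_arm", "arguments": {"targets": [[1,[0,0.15,0],0],[1,[0,0.15,0],0],[3.2,[0,0.15,0],0],[3.2,[0,0.15,0],0],[3.2,[0,0.15,0],0],[3.2,[0,-2,0],0],[4.2,[0,-6,0],0],[4.2,[0,-11,0],0],[4.2,[0,-16,0],0],[4.2,[0,-16,0],0]]}}

```text
time_s: 45.8
ee_pos: [0.6076, 0.3153, 0.2246]
eef_rot: [-1.566, -0.011, 0.049]
force: [-0.7, 0.5, 0.3]
grip_width: 0.0422
```

```bash
python3 - <<'E'
from h import *
T,o=tcp(); print(o['ee_pos'],o['eef_rot'][2]); c=shot('wrist'); inbox(c); mods(c)
print('top'); mods(shot('top')); print('scene'); inbox(shot('scene')); plan((637.8,-22,150,1.359))
E
```

```text
[0.60759325 0.31531661 0.22463713] 0.04921999592355153
in box: ctr(carton) [-26.3  61.9] [61.7 70.3] ang 0.4 block [-26.3  62.5] top z 55.0 housing z 28.2 tilt deg [ 0.2 -0.6]
in box: ctr(carton) [-21.9  -9.1] [71.7 59.1] ang -0.1 block [-21.5  -8.6] top z 54.9 housing z 28.1 tilt deg [-0.  -1.3]
in box: ctr(carton) [39.6 -4.5] [40.  51.5] ang -0.3 block [48.1 -5.9] top z 54.9 housing z 28.1 tilt deg [ 0.4 -4.6]
in box: ctr(carton) [-12.6 -71.4] [90.5 55.5] ang 0.1 block [ -0.4 -67.7] top z 55.0 housing z 28.1 tilt deg [ 0.  -1.6]
top
ctr [637.  -23.2] size [49.7 71.4] ang -11.8 block [637.  -23.2] [17.6 23.9] 75.7 n 282
scene
in box: ctr(carton) [ -0.6 -68.2] [115.3  50. ] ang -0.2 block [ -1.4 -67.7] top z 55.8 housing z 28.9 tilt deg [-0.3 -0.4]
in box: ctr(carton) [ 1.  -8.3] [117.   60.5] ang -0.0 block [11.6 -8.6] top z 55.9 housing z 28.5 tilt deg [-0.2 -0.1]
in box: ctr(carton) [-24.4  62.3] [62.5 69.5] ang 0.3 block  top z 31.3 housing z 28.1 tilt deg [-2.7  0.1]
[np.float64(1.57), np.float64(6.54), np.float64(-33.75)] -1.31 rows 9
```

Request:
{"name": "jog_arm", "arguments": {"targets": [[4.2,[1.6,2,-33.7],-1.31],[4.2,[1.6,2,-33.7],-1.31],[4.2,[1.6,2,-33.7],-1.31],[4.2,[1.6,4,-33.7],-1.31],[4.2,[1.6,6.5,-33.7],-1.31],[4.2,[1.6,6.5,-33.7],-1.31],[4.2,[1.6,6.5,-33.7],-1.31],[4.2,[1.6,6.5,-33.7],-1.31],[4.2,[1.6,6.5,-33.7],-1.31],[4.2,[1.6,6.5,-33.7],-1.31]]}}

```text
time_s: 46.95
ee_pos: [0.6376, -0.0217, 0.1493]
eef_rot: [-1.567, 0.0, 1.361]
force: [-0.9, -0.6, 0.1]
grip_width: 0.0423
```

```bash
sed -i 's/(33.3,60.0)/(34.2,60.5)/' h.py; python3 - <<'E'
from h import *
pick('d',(637.8,-22))
E
```

```text
tcp [637.8 -21.3 149.8] 1.356
[array([637.6, -22.4]), array([50. , 69.6]), np.float64(-12.1), array([638. , -22.5]), array([18.9, 23. ])]
to grasp
[np.float64(-0.11), np.float64(10.08), np.float64(-0.04)] -0.004 rows 3
from grasp: up, above slot
[np.float64(0.0), np.float64(-8.1), np.float64(0.0)] 0.0 rows 2
[np.float64(33.89), np.float64(-8.1), np.float64(4.28)] 1.311 rows 9
```

Request:
{"name": "jog_arm", "arguments": {"targets": [[4.2,[-0.1,4,-0.04],0],[4.2,[-0.1,7.5,-0.04],0],[4.2,[-0.1,9.4,-0.04],0],[4.2,[-0.1,10.1,-0.04],0],[4.2,[-0.1,10.1,-0.04],0],[1,[-0.1,10.1,-0.04],0],[1,[-0.1,10.1,-0.04],0],[1,[-0.1,10.1,-0.04],0],[1,[-0.1,10.1,-0.04],0],[1,[-0.1,10.1,-0.04],0]], "grip_force": 20}}

```text
time_s: 48.0
ee_pos: [0.6391, -0.0224, 0.0516]
eef_rot: [-1.572, -0.0, 1.359]
force: [-1.7, 0.5, 6.5]
grip_width: 0.0235
```

Request:
{"name": "jog_arm", "arguments": {"targets": [[1,[0,-1,0],0],[1,[0,-4,0],0],[1,[0,-8.1,0],0],[1,[4,-8.1,0.5],0.14],[1,[8,-8.1,1],0.28],[1,[12.5,-8.1,1.6],0.42],[1,[17,-8.1,2.1],0.56],[1,[21.5,-8.1,2.7],0.7],[1,[25,-8.1,3.2],0.84],[1,[25,-8.1,3.2],0.98]]}}

```text
time_s: 49.0
ee_pos: [0.659, 0.2333, 0.1317]
eef_rot: [-1.57, -0.0, 0.378]
force: [-0.9, -0.6, -1.2]
grip_width: 0.024
```

```bash
python3 - <<'E'
from h import *
place('d')
E
```

```text
[659.  233.3 131.7] [-1.57  -0.     0.378] 0.024 [-0.9 -0.6 -1.2]
[np.float64(3.85), np.float64(-0.0), np.float64(7.56)] 0.328 rows 3
[np.float64(3.85), np.float64(7.82), np.float64(7.56)] 0.328 rows 3
```

Request:
{"name": "jog_arm", "arguments": {"targets": [[1,[1.5,0,3],0.14],[1,[2.7,0,5.4],0.28],[1,[3.6,0,7.2],0.328],[1,[3.85,0,7.7],0.328],[1,[3.85,0,7.7],0.328],[1,[3.85,0,7.7],0.328],[1,[3.85,2,7.7],0.328],[1,[3.85,4,7.7],0.328],[1,[3.85,4.4,7.7],0.328],[1,[3.85,4.4,7.7],0.328]]}}

```text
time_s: 50.0
ee_pos: [0.667, 0.3136, 0.0873]
eef_rot: [-1.571, 0.001, 0.051]
force: [-0.6, 0.3, -0.1]
grip_width: 0.0238
```

```bash
python3 - <<'E'
from h import *
place('d')
E
```

```text
[667.  313.6  87.3] [-1.571e+00  1.000e-03  5.100e-02] 0.0238 [-0.6  0.3 -0.1]
[np.float64(0.01), np.float64(-0.0), np.float64(0.42)] 0.001 rows 1
[np.float64(0.01), np.float64(3.38), np.float64(0.42)] 0.001 rows 1
```

Request:
{"name": "jog_arm", "arguments": {"targets": [[1,[0,0,0.42],0],[1,[0,0.3,0.42],0],[1,[0,1,0.42],0],[1,[0,1.8,0.42],0],[1,[0,2.0,0.42],0],[1,[0,2.0,0.42],0]]}}

```text
time_s: 50.6
ee_pos: [0.6666, 0.3186, 0.0667]
eef_rot: [-1.571, 0.001, 0.051]
force: [0.7, -0.2, -0.3]
grip_width: 0.0239
```

```bash
python3 - <<'E'
from h import *
place('d')
E
```

```text
[666.6 318.6  66.7] [-1.571e+00  1.000e-03  5.100e-02] 0.0239 [ 0.7 -0.2 -0.3]
[np.float64(0.03), np.float64(-0.0), np.float64(-0.08)] 0.001 rows 1
[np.float64(0.03), np.float64(1.32), np.float64(-0.08)] 0.001 rows 1
```

Request:
{"name": "jog_arm", "arguments": {"targets": [[1,[0.03,0.5,-0.08],0],[1,[0.03,0.9,-0.08],0],[1,[0.03,1.1,-0.08],0],[1,[0.03,1.2,-0.08],0],[1,[0.03,1.2,-0.08],0]]}}

```text
time_s: 51.1
ee_pos: [0.6672, 0.318, 0.0557]
eef_rot: [-1.571, -0.0, 0.051]
force: [-1.5, -0.2, 1.6]
grip_width: 0.0239
```

Request:
{"name": "jog_arm", "arguments": {"targets": [[3.2,[0,0,0],0],[3.2,[0,0,0],0],[3.2,[0,0,0],0],[3.2,[0,-2,0],0],[4.2,[0,-6,0],0],[4.2,[0,-11,0],0],[4.2,[0,-16,0],0],[4.2,[0,-20,0],0],[4.2,[0,-20,0],0]]}}

```text
time_s: 52.0
ee_pos: [0.6683, 0.3184, 0.2631]
eef_rot: [-1.567, -0.01, 0.051]
force: [-0.6, -0.7, 0.8]
grip_width: 0.042
```

Request:
{"name": "jog_arm", "arguments": {"targets": [[4.2,[-12,0,-20],-0.7],[4.2,[-12,0,-20],-0.7],[4.2,[-12,0,-20],-0.7],[4.2,[-12,0,-20],-0.7],[4.2,[-12,0,-20],-0.7],[4.2,[-12,0,-20],-0.7],[4.2,[-12,0,-20],-0.7],[4.2,[-12,0,-20],-0.7]]}}

```text
time_s: 52.8
ee_pos: [0.5578, 0.1128, 0.2551]
eef_rot: [-1.571, 0.0, 0.751]
force: [-0.4, -0.3, -0.2]
grip_width: 0.042
```

```bash
python3 - <<'E'
from h import *
T,o=tcp(); print(o['ee_pos'],o['force']); c=shot('wrist','w5'); inbox(c); mods(c)
t=shot('top','top9'); s=shot('scene'); print('scene'); inbox(s)
for cc in (c,t,s):
    P=cloud(cc)*1000
    print([(y,int(m.sum()),np.round(np.nanmean(P[m],axis=0))) for y in (250,23,-78,-191,-302) for m in [(P[...,2]>80)&(P[...,2]<110)&(abs(P[...,1]-y)<45)&(abs(P[...,0]-478)<50)] if m.sum()])
a=s['img'][110:360,150:550]; b=c['img']; cv2.imwrite('pics/fin.png',np.vstack([cv2.resize(a,(480,300)),cv2.resize(b,(480,300))])[:,:,::-1])
E
```

```text
[0.55783638 0.11284286 0.25505709] [-0.44654904 -0.30592779 -0.23820556]
in box: ctr(carton) [-26.   63.3] [62.8 74.3] ang -0.2 block [-26.9  60.7] top z 55.2 housing z 28.2 tilt deg [ 0.7 -0.4]
in box: ctr(carton) [36.9 63.5] [54.6 73.7] ang 0.3 block [34.3 61.5] top z 55.3 housing z 28.1 tilt deg [-0.2 -0.4]
in box: ctr(carton) [-21.7 -10. ] [72.3 60.1] ang -0.2 block [-22.4 -10.4] top z 55.2 housing z 28.2 tilt deg [0.6 0.3]
in box: ctr(carton) [  4.  -40.3] [120.4 113. ] ang -2.4 block [ 20.  -44.4] top z 55.1 housing z 28.3 tilt deg [ 0.2 -0.5]
scene
in box: ctr(carton) [  0.4 -37.9] [116.3 116.5] ang -0.7 block [ 10.7 -32.4] top z 56.0 housing z 28.7 tilt deg [-0.5 -0.5]
in box: ctr(carton) [ 3.1 64. ] [119.9  72.4] ang 0.5 block [27.7 66.3] top z 53.8 housing z 28.3 tilt deg [0.1 0.3]
[(250, 1307, array([482., 246.,  94.])), (23, 935, array([478.,  26.,  93.])), (-78, 894, array([470., -75.,  92.])), (-191, 589, array([ 479., -183.,   91.]))]
[(23, 109, array([476.,  22.,  93.])), (-78, 110, array([468., -80.,  93.])), (-191, 112, array([ 479., -193.,   93.])), (-302, 112, array([ 483., -302.,   93.]))]
[(250, 214, array([486., 247.,  92.])), (23, 161, array([482.,  26.,  91.])), (-78, 141, array([475., -76.,  91.])), (-191, 138, array([ 485., -188.,   91.])), (-302, 130, array([ 489., -298.,   91.]))]
```

View pics/fin.png

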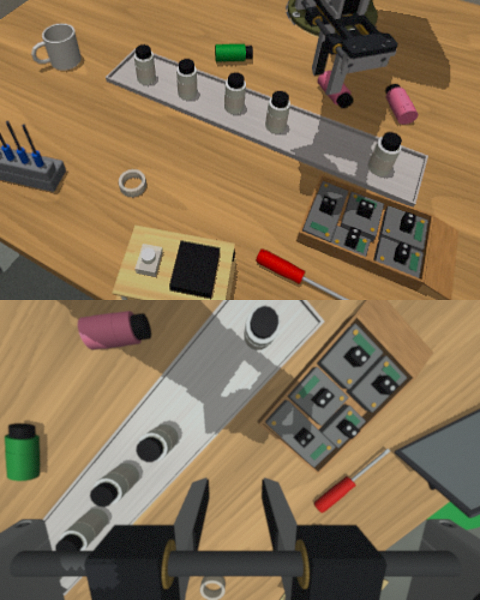

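The final picture shows five canisters upright in the tray. All five modules lie flat in the carton with their terminal blocks up, and the gripper is clear of everything.

```bash
python3 -c "
from station import ctrl
print(ctrl.hand_in(), ctrl.get_obs()['time_s'])"
```

```text
the job is handed in; nothing more can be done
the job is handed in; nothing more can be done
```

The job is done and handed in at about 53 s of the 210 s allowed.

**Canisters:** Three toppled canisters were in the tray and the fourth was absent. I gripped each lightly at the cap's end so it pivoted upright as it was lifted, then set it down in the tray. The first grip, on the middle of a cap, did not pivot, so I put that canister back and gripped it again.

**Modules:** I then packed all five modules by their terminal blocks, three of them turned 90° to fit.

**Last checks:**
- **Canisters:** All five, including the two that already stood, read cap tops at 91–94 mm. No single camera had all five in clear view, but the views agree.
- **Modules:** All five lie flat on the carton floor, with housing tops at about 28 mm, tilt under 1° and blocks up. None is left on the table. In the last view some outlines merged with each other or with the walls. For modules a and c I rely on the clear readings taken right after placing them and on the final picture.
- **Bystanders:** In the pictures the tape, the screwdriver and the mug look unmoved. I did not measure them.

**Forces:** While standing the first canister, the wrist force briefly rose to about 41 N because I pressed it onto the tray floor through the fingertips. I eased off straight away. This is well under the 120 N wrist limit, and I believe the gripper body touched nothing. On the second canister, the foot briefly rested on the tray's far rim with about 11 N.

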